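Seat the control module of a jeweller's pulse-arc welder with its ejector levers

ROBOT

A 6-joint arm with a two-finger parallel gripper is mounted at the origin on the work surface. World frame = base frame: x ahead of the robot, y to its left, z up, the work surface at z = 0. Lengths are in m, angles in rad, forces in N, time in s.
With the tool pointing down it reaches from about 0.3 to 0.875 m from the base axis. Payload 4.2 kg.
Tool frame: the origin (TCP) lies at the very end of the fingers, on their centre line; the grasp point (between the pads) lies env.grip_depth behind it (env.grip_depth is the distance from the TCP to the grasp point, in m); z points along the fingers, y is the line along which they close (so a half turn about z gives the same grasp; the last joint's range is limited). The gripper opens to 85 mm and grips with 20 to 120 N. Pads are 22 mm wide; open, the fingers measure 114 mm over their backs; the gripper's body (76 mm by 85 mm) begins 54 mm behind the grasp point. The pads swing forward as they close: fully open they stand 13 mm farther back than shut.
Start: joints at [1.238, 0.32, 1.565, -0, 1.257, -0.02], TCP at [0.177, 0.547, 0.231] pointing down, gripper open.
Joint ranges: [-3.11, 3.11], [-0.84, 2.01], [0.21, 2.61], [-1.34, 4.49], [0.05, 2.63], [-2.56, 2.56]. Speed limits (rad/s): [2.57, 2.57, 3.14, 3.14, 3.14, 3.14].

INTERFACE

Orientations are given as a unit quaternion [x, y, z, w].
In Python, from rig import env gives the robot as it stands.
- The arm moves only by the shell command python3 -m pendant 'ROWS' [OPENING] [FORCE]. ROWS is a JSON object of lists of equal length, an entry for each row: "xyz": the shift along the tool's x, y, z as a fraction of full scale, a list of three; "dr": the turn, a rotation vector about the tool's x, y, z as a fraction of full scale, a list of three. A call has 1 to 10 rows; each row is the pose to reach, as a shift and turn from the pose commanded when the call began, along the tool's axes at that moment, turning the shorter way round; what a row does not reach only later rows make up. Full scale, the value 1, is 300 mm for a shift and 2 pi rad for a turn. A row lasts 1/10 s, in which the tool goes at most 50 mm and 8.59 degrees, less where a joint would pass 70% of its speed; a pose out of reach is approached as far as the arm can. A call with a number of a shift or a turn outside -1 to 1 is refused whole. A call with a gripper value outside its range is refused whole. OPENING is the opening, from 0 (shut) to 1 (fully open), set as the call begins (- or left out, the last holds). The fingers move at their own pace and stop on an object; FORCE is the grip in N (left out, the last holds). Time passes only in rows, so rows that repeat a pose let the fingers close. It gives the time, the measured TCP pose, the force, the opening and the grip force at its end, in the units of the state.
- env.observe(): the state, without advancing time (a new reading comes with each control period).
- env.grab_frame(name): name is "scene" or "top"; returns a dict with "color" (400x640x3 uint8, blue, green, red), "mtx" (3x3 intrinsics, pixels), "extrinsics" (4x4, takes a point from camera to world coordinates). Camera axes: x right, y up, looking along -z (the intrinsics and any distortion apply to the point x, -y, -z); pixel columns grow to the right and rows downward; lengths in m; the calibration is good to about 2 mm. A picture is of the moment at which its call begins. There is no depth.
- env.hand_in(): hands the job in; it is judged then, once.
The state is a dict: "time_s": time; "joints": joint angles; "qvel": joint speeds; "tau": joint torques, N m; "position": TCP position; "tcp_rot": TCP orientation; "force": force on the tool from outside, world axes, zero at the start; "torque": the same for the moment, N m; "gripper_width": finger opening in m; "gripper_force": force on a finger pad.
Only numpy, scipy, OpenCV 4.12 (cv2) and the standard library are available. Lean on these libraries where they do the work, as an engineer would, in place of code of your own. Each camera call takes 0.05 s, during which the arm holds its last target. There are 200 camera calls.

TASK

Fit the control module to the opened pulse-arc welder: take it from the parts rack, lower it gently, without dropping it, into the card guides until its ears rest on the claws of the two swung-out ejector levers, and let go. Then swing the levers inward by turns, so that the module does not tip out of one claw, and with care for the nylon, until both are hard in against their stops and the module is drawn fully home and upright. Let the levers do the seating rather than pushing the module down with the hand, and leave the other things where they are.

Things in the scene. Friction and masses are not known exactly. Their poses are not given: they have to be found in the camera images.
- module: control module, the only closed flat aluminium case in the rack: 12 mm thick (x), 96 wide (y), upright (z up), 0.26 kg. Origin: middle of its underside. Contact tongue 5 x 74 mm from 0 to 20 mm height, case from 20 to 80 mm. On each narrow end a round ear, 7 mm thick, 10 mm long along x, centred 55 mm from the middle, 28 mm up. Either way round fits.
- chassis: opened welder, fixed: steel tray 260 (x) by 320 mm (y), walls 28 mm high, front panel (at x = -130 mm, towards the robot) 85 mm high. Origin: centre of its underside. The module's socket is at its centre, long side along y, a lever at each end. Other parts: below 45 mm within 60 mm of the socket's plane (but for guides and lever brackets, 57 mm), below 60 mm elsewhere.
- guides: card guides of the socket, fixed (origin as the chassis): two pairs of grey uprights, at y = +30 to +46 and -30 to -46 mm, with channels that leave 0.8 mm beside each face of the module's case; their mouths flare to about 12 mm either side of the middle plane, 82 mm above the underside of the tray
- seat (a point): where the middle of the module's underside lies when fully home, 16 mm above the tray's underside; axes as the chassis (module x along chassis x). With both levers out the ears rest on the lower claw teeth, the module 12 to 18 mm above home. Spring contacts grip the tongue from about 4 mm above home and resist with some 30 to 60 N until home.
- lever_left (a joint): white nylon ejector lever at the left (+y) end of the socket, hinged along the chassis x axis. 0 rad: swung fully in, upright, against a hard stop; 1.1: fully out, leaning away from the module; it starts at 1.0 to 1.1. It stays where left (hinge friction 0.18 N m). Push its top along its arc, up and inwards, with 5 to 18 N; a finger sliding down it jams. Touch it slowly: the nylon cracks above 30 N.
- lever_right (a joint): white nylon ejector lever at the right (-y) end of the socket, hinged along the chassis x axis. 0 rad: swung fully in, upright, against a hard stop; 1.1: fully out, leaning away from the module; it starts at 1.0 to 1.1. It stays where left (hinge friction 0.18 N m). Push its top along its arc, up and inwards, with 5 to 18 N; a finger sliding down it jams. Touch it slowly: the nylon cracks above 30 N.
- pivot_left (a point): pivot of the left lever, fixed: 71 mm to the +y side of the socket's middle, 49.5 mm above the tray's underside. The lever is a bar 10 mm wide (x), 6 thick, 60 long from here; its top 14 mm is a tab 14 mm wide whose outer face stands 7.5 mm outwards of the bar's centre line. Old nylon takes a set: each top may be bent up to 8 mm in or out of this.
- pivot_right (a point): pivot of the right lever, fixed: 71 mm to the -y side, otherwise as the left. Inwards of each pivot a claw of two teeth takes the module's ear 16 mm from the pivot and presses it down as the lever comes in. Swinging one right in with the other still far out tips the module and its other ear rises out of its claw; with that lever at about 0.5 it is held. Closing one can ease the other out a little.
- rack: black parts rack, fixed, base 140 (x) by 124 mm (y), 8 mm thick, origin at the centre of its underside. Two stalls at x = -34 and +34 mm, each of four posts up to 48 mm above the bench at y = +-29 to +-43 mm. The module stands upright on the base in one of them, 1 mm free on each face; its underside is clear of the posts once raised by 45 mm
- driver_board: bystander in the rack's other stall: finned aluminium foot 11.5 x 96 x 34 mm with a bare green board above, 62 mm tall in all, no ears; origin at the middle of its underside
- screw_dish: bystander: little steel dish, 40 mm across, 16 mm high, standing in the welder's left front corner
- pliers: bystander: pliers with blue grips, 120 mm long, lying on the left side of the bench
- screwdriver: bystander: screwdriver lying on the right side of the bench
- abrasive_roll: bystander: brown roll of abrasive, 64 mm across, 38 mm high, at the back
- flux_jar: bystander: amber jar with black lid, 56 mm across, 60 mm high, at the back
- hammer: bystander: hammer lying at the left side
- bead_cup: bystander: brass cup 54 mm across, 45 mm high, on the bench in front
Things that resemble listed ones, but are neither listed nor needed, are in the scene too. Leave any yellow look-alike of the module alone.

How it is judged:
By the outcome, as a careful person would: the job done as asked, in the order asked, and still so for the second after the job is handed in, with the robot touching nothing.
It also fails if it takes over 70 s, if anything falls off the work surface, if the arm or the gripper's body presses on something with over 40 N, if the wrist force passes 120 N, or if a joint passes its speed limit or range.

## Working session

There is one attempt and no reset: what is moved stays moved. The work goes in short steps, Python scripts to look and compute and a shell command to move; the robot and the scene stay as the last step left them, time stands still between calls to the robot, and variables do not carry over. Pictures are saved under pics/ and viewed, at most 10 in all, crops included, and the job is handed in when it is done.

```bash
ls; mkdir -p pics; python3 - <<'E'
from rig import env
import cv2,numpy as np
s=env.observe(); print({k:np.round(v,3).tolist() for k,v in s.items()}, env.grip_depth)
for n in("scene","top"):
    f=env.grab_frame(n); cv2.imwrite(f"pics/{n}0.png",f["color"]); np.savez(f"pics/{n}0.npz",**f)
    print(n,np.round(f["mtx"],1).tolist(),np.round(f["extrinsics"],3).tolist(),[k for k in f])
E
```

```text
pics
{'time_s': 0.0, 'joints': [1.238, 0.32, 1.566, 0.0, 1.257, -0.02], 'qvel': [-0.002, -0.001, 0.001, -0.001, -0.0, 0.001], 'tau': [0.002, -41.554, -23.417, 0.0, 0.008, -0.0], 'position': [0.177, 0.547, 0.23], 'tcp_rot': [0.156, 0.988, -0.001, -0.0], 'force': [-0.213, -0.168, -0.1], 'torque': [0.024, -0.034, -0.063], 'gripper_force': 0.0, 'gripper_width': 0.085} 0.0187
scene [[406.9, 0.0, 323.7], [0.0, 406.9, 201.6], [0.0, 0.0, 1.0]] [[0.605, -0.67, 0.431, 1.016], [0.796, 0.503, -0.336, -0.374], [0.008, 0.546, 0.838, 1.01], [0.0, 0.0, 0.0, 1.0]] ['color', 'mtx', 'extrinsics']
top [[401.7, 0.0, 317.7], [0.0, 401.7, 193.9], [0.0, 0.0, 1.0]] [[0.034, 0.977, -0.209, 0.302], [-0.999, 0.033, -0.009, -0.002], [-0.002, 0.209, 0.978, 1.191], [0.0, 0.0, 0.0, 1.0]] ['color', 'mtx', 'extrinsics']
```

View pics/top0.png

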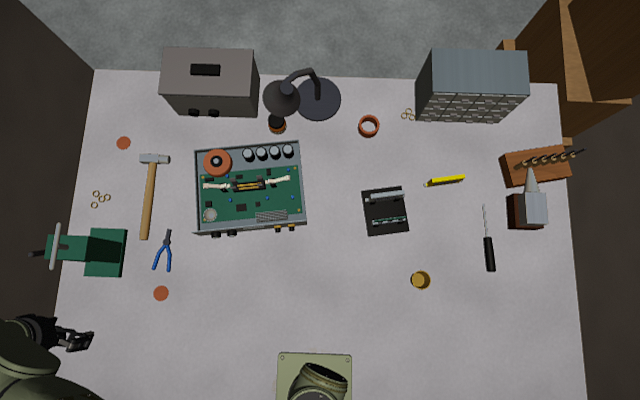

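View pics/scene0.png

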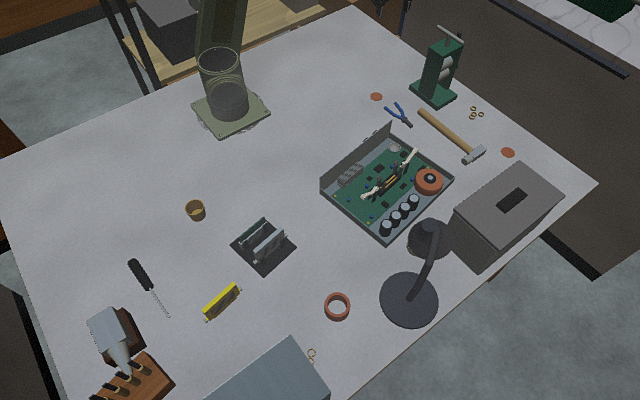

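The top view shows the rack near (386,210) and the chassis near (249,187). Things that could be taken for the module:
- the aluminium part in the rack's far stall, (386,196): closed grey case, so this is the one I choose
- the green/finned driver board in the near stall, (389,221)
- the yellow look-alike, (445,181)

Next is a close crop to check.

```bash
cat > h.py <<'E'
import numpy as np,cv2
from scipy.spatial.transform import Rotation as R
def load(n): return dict(np.load(f"pics/{n}.npz"))
def grab(env,n,tag):
    f=env.grab_frame(n); np.savez(f"pics/{tag}.npz",**f); return f
def ray(f,uv):
    K,E=f["mtx"],f["extrinsics"]; d=np.linalg.inv(K)@[uv[0],uv[1],1]
    return E[:3,3],E[:3,:3]@(d*[1,-1,-1])
def onz(f,uv,z):
    o,d=ray(f,uv); return o+d*(z-o[2])/d[2]
def proj(f,p):
    K,E=f["mtx"],f["extrinsics"]; c=E[:3,:3].T@(np.asarray(p)-E[:3,3]); q=K@(c*[1,-1,-1]); return q[:2]/q[2]
def tri(f1,u1,f2,u2):
    (a,d),(b,e)=ray(f1,u1),ray(f2,u2); d=d/np.linalg.norm(d);e=e/np.linalg.norm(e)
    t=np.linalg.lstsq(np.c_[d,-e],b-a,rcond=None)[0]; p,q=a+d*t[0],b+e*t[1]; return (p+q)/2,np.linalg.norm(p-q)
def crop(f,x,y,w,h,k):
    return cv2.resize(f["color"][y:y+h,x:x+w],None,fx=k,fy=k,interpolation=cv2.INTER_CUBIC)
E
python3 - <<'E'
from h import *
t=load("top0");s=load("scene0")
a=np.hstack([crop(t,186,130,130,110,3),crop(t,355,175,65,70,5)[:330]])
b=np.hstack([crop(s,310,110,150,140,2.6)[:270],crop(s,225,205,80,80,4)[:270]])
w=min(a.shape[1],b.shape[1]);print(a.shape,b.shape)
cv2.imwrite("pics/crop1.png",np.vstack([a[:,:w],b[:,:w]])[:600])
E
```

```text
(330, 715, 3) (270, 710, 3)
```

View pics/crop1.png

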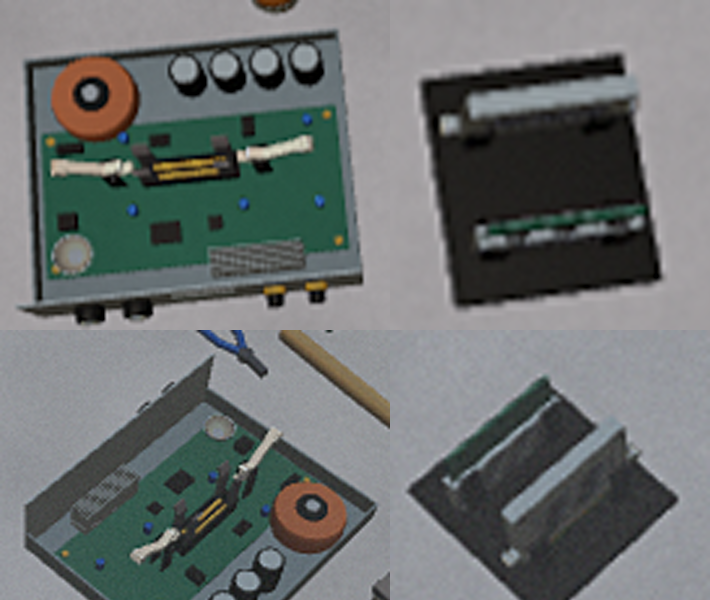

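The crop confirms it: the far stall holds a closed grey case with round ears, at top (386,196), while the near stall holds the finned, green driver board. Now I measure the module's top face, the chassis corners, the socket's gold contacts and the levers.

```bash
python3 - <<'E'
from h import *
def blob(f,box,lo,hi,n=1,mina=4):
    x,y,w,h=box; m=cv2.inRange(cv2.cvtColor(f["color"],cv2.COLOR_BGR2HSV),np.array(lo),np.array(hi))
    z=np.zeros_like(m); z[y:y+h,x:x+w]=m[y:y+h,x:x+w]
    cs=[c for c in cv2.findContours(z,0,2)[0] if len(c)>2]
    return z,sorted(cs,key=cv2.contourArea)[::-1][:n]
t=load("top0");s=load("scene0")
for nm,f,box,lo in(("top",t,(360,183,55,25),(0,0,125)),("scene",s,(245,222,50,45),(0,0,125))):
    z,c=blob(f,box,lo,(180,60,255)); r=cv2.minAreaRect(c[0]); b=cv2.boxPoints(r)
    print(nm,"module top",np.round(r[0],1),np.round(r[1],1),r[2],[np.round(onz(f,p,.088),4).tolist()[:2] for p in b],"c",onz(f,r[0],.088).round(4))
for nm,f,box in(("top",t,(225,170,50,30)),("scene",s,(370,170,35,30))):
    z,c=blob(f,box,(15,80,80),(35,255,255),3)
    ys,xs=np.nonzero(z); print(nm,"gold",len(xs),xs.mean(),ys.mean(),[ (np.round(cv2.minAreaRect(k)[0],1).tolist(),cv2.contourArea(k)) for k in c], onz(f,(xs.mean(),ys.mean()),.03).round(4))
for nm,f,box in(("topL",t,(200,178,32,17)),("topR",t,(263,172,32,15)),("scL",s,(398,145,25,26)),("scR",s,(357,182,22,20))):
    z,c=blob(f,box,(0,0,150),(35,70,255),1); ys,xs=np.nonzero(z); p=np.c_[xs,ys]
    e=np.linalg.svd(p-p.mean(0),full_matrices=False)[2][0]; q=(p-p.mean(0))@e
    print(nm,len(xs),p.mean(0).round(1),"ends",p[q.argmin()],p[q.argmax()])
# chassis corners picked from the crop
C={"bl":((186+24.5/3,130+61/3),.028),"br":((186+336/3,130+31/3),.028),"fl":((186+20/3,130+308/3),.085),"fr":((186+362/3,130+283/3),.085)}
P={k:onz(t,*v)[:2] for k,v in C.items()}; print({k:v.round(4) for k,v in P.items()},"mean",np.mean(list(P.values()),0))
d=P["bl"]-P["br"];e=P["fl"]-P["fr"];print("yaw",[np.arctan2(-v[0],v[1]) for v in(d,e)],np.linalg.norm(d),np.linalg.norm(e))
E
```

```text
top module top [387. 195.] [24. 54.] 90.0 [[0.5734, -0.1103], [0.5786, -0.2626], [0.5097, -0.2615], [0.5046, -0.1111]] c [ 0.5413 -0.1864  0.088 ]
scene module top [273.3 234.8] [26.5 45.9] 78.11134338378906 [[0.4854, -0.2075], [0.532, -0.098], [0.6031, -0.1308], [0.5573, -0.2356]] c [ 0.545  -0.1687  0.088 ]
top gold 104 248.08653846153845 185.60576923076923 [([248.7, 185.7], 78.0)] [0.5685 0.2162 0.03  ]
scene gold 47 389.97872340425533 180.74468085106383 [([389.8, 181.3], 24.0)] [0.5713 0.2225 0.03  ]
topL 98 [215.2 185.3] ends [203 184] [229 186]
topR 88 [277.3 179.4] ends [289 176] [265 182]
scL 59 [410.6 155. ] ends [416 148] [400 166]
scR 50 [368.6 192.6] ends [378 188] [360 196]
{'bl': array([0.6731, 0.3879]), 'br': array([0.7156, 0.0744]), 'fl': array([0.4174, 0.3494]), 'fr': array([0.4513, 0.0357])} mean [0.56434543 0.211852  ]
yaw [np.float64(0.13468745913079827), np.float64(0.10749925930881525)] 0.31632297076726407 0.31554697193384007
```

```bash
python3 - <<'E'
from h import *
t=load("top0");s=load("scene0")
T=[((x-390)/5+355,y/5+175) for x,y in((468,95),(636,78),(636,97),(470,115))]
S=[((x-390)/4+225,(y-330)/4+205) for x,y in((504,514),(518,523),(626,428),(611,417))]
for n,f,q in(("t",t,T),("s",s,S)):
    P=np.array([onz(f,p,.088)[:2] for p in q]); print(n,P.round(4).tolist(),P.mean(0).round(4))
    e=(P[0]+P[3]-P[1]-P[2])/2 if n=="t" else (P[2]+P[3]-P[0]-P[1])/2
    print("len",np.linalg.norm(e),"yaw",np.arctan2(-e[0],e[1]))
print("gold",tri(t,(248.4,185.7),s,(389.9,181)))
# lever tips / inner ends
for n,a,b in(("Ltip",(203,184),(416,148)),("Rtip",(289,176),(360,196)),("Lin",(229,186),(400,166)),("Rin",(265,182),(378,188))): print(n,tri(t,a,s,b))
# rack base corners, z=.008 top
B=[((x-390)/5+355,y/5+175) for x,y in((421,80),(622,55),(661,278),(456,306))]
P=np.array([onz(t,p,.008)[:2] for p in B]);print("rack",P.round(4).tolist(),P.mean(0)); e=P[0]-P[1]; g=P[1]-P[2]; print(np.arctan2(-e[0],e[1]),np.arctan2(g[1],g[0]))
E
```

```text
t [[0.5426, -0.1404], [0.5556, -0.2347], [0.5447, -0.2346], [0.5312, -0.1416]] [ 0.5435 -0.1878]
len 0.09462285826108002 yaw 0.14023395342543082
s [[0.5536, -0.2334], [0.5642, -0.2297], [0.5485, -0.1379], [0.5359, -0.1411]] [ 0.5506 -0.1855]
len 0.09360428916057395 yaw 0.17894633634734766
gold (array([0.5703266 , 0.21842968, 0.02956824]), np.float64(0.007170974370287198))
Ltip (array([0.55495715, 0.33207064, 0.08733341]), np.float64(0.0024317354815341))
Rtip (array([0.58647892, 0.08966275, 0.08598027]), np.float64(0.003969817687490524))
Lin (array([0.56004334, 0.2674103 , 0.05484438]), np.float64(0.0011734076858754402))
Rin (array([0.57749659, 0.1650614 , 0.04810702]), np.float64(0.002464396676882358))
rack [[0.5684, -0.122], [0.588, -0.2433], [0.4534, -0.2651], [0.4327, -0.1442]] [ 0.51058316 -0.19363351]
0.16023472944671482 0.16042580108240362
```

```bash
cat >> h.py <<'E'
def go(env,p,yaw,tilt=0.):
    """shift/turn fractions to reach TCP p, tool y along chassis/world yaw, tilted about that axis
    (tilt>0: finger tip leans to -y_local), from the present pose"""
    o=env.observe(); R0=R.from_quat(o["tcp_rot"]); p0=np.array(o["position"])
    c,s=np.cos(yaw),np.sin(yaw); best=None
    for k in(1,-1):
        y=k*np.array([c,s,0]); z=np.array([0,0,-1.]); x=np.cross(y,z)
        Rt=R.from_rotvec(-tilt*np.array([c,s,0]))*R.from_matrix(np.c_[x,y,z])
        v=(R0.inv()*Rt).as_rotvec()
        if best is None or np.linalg.norm(v)<np.linalg.norm(best): best=v
    d=R0.inv().apply(np.asarray(p)-p0)
    print("xyz",(d/.3).round(4).tolist(),"dr",(best/2/np.pi).round(4).tolist(),"mm",np.linalg.norm(d)*1e3,"at",p0.round(4).tolist(),"F",np.round(o["force"],1).tolist())
E
python3 - <<'E'
from h import *; from rig import env
go(env,[.545,-.1875,.23],.16)
E
python3 -m pendant --help | head -5
```

```text
xyz [-1.921, -1.9509, 0.0049] dr [-0.0002, 0.0001, 0.1748] mm 821.3679908920305 at [0.1768, 0.5467, 0.2306] F [-0.5, -0.3, 0.9]invalid input: not JSON, or not a number
```

```bash
python3 -m pendant '{"xyz":[[-0.96,-0.975,0],[-0.96,-0.975,0],[-0.96,-0.975,0],[-0.96,-0.975,0],[-0.96,-0.975,0],[-0.96,-0.975,0],[-0.96,-0.975,0],[-0.96,-0.975,0],[-0.96,-0.975,0],[-0.96,-0.975,0]],"dr":[[0,0,0.175],[0,0,0.175],[0,0,0.175],[0,0,0.175],[0,0,0.175],[0,0,0.175],[0,0,0.175],[0,0,0.175],[0,0,0.175],[0,0,0.175]]}' 0.6 40
python3 - <<'E'
from h import *; from rig import env
go(env,[.545,-.1875,.23],.16)
E
```

```text
time_s: 1.1
position: [0.3613, 0.179, 0.2311]
tcp_rot: [0.65, 0.76, -0.0, -0.0]
force: [-0.5, 0.6, -0.2]
gripper_width: 0.051
gripper_force: 0.0
xyz [-1.3015, 0.4166, 0.0033] dr [-0.0001, -0.0, -0.0008] mm 409.9601505292964 at [0.3613, 0.179, 0.2311] F [-0.5, 0.6, -0.2]
```

```bash
python3 -m pendant '{"xyz":[[-0.65,0.208,0],[-0.65,0.208,0],[-0.65,0.208,0],[-0.65,0.208,0],[-0.65,0.208,0]],"dr":[[0,0,0],[0,0,0],[0,0,0],[0,0,0],[0,0,0]]}' && python3 -m pendant '{"xyz":[[-0.65,0.208,0],[-0.65,0.208,0],[-0.65,0.208,0],[-0.65,0.208,0],[-0.65,0.208,0],[-0.65,0.208,0]],"dr":[[0,0,0],[0,0,0],[0,0,0],[0,0,0],[0,0,0],[0,0,0]]}'
python3 - <<'E'
from h import *; from rig import env
go(env,[.545,-.1875,.11],.16)
a=grab(env,"top","top1");b=grab(env,"scene","scene1")
print(proj(a,[.545,-.1875,.088]),proj(b,[.545,-.1875,.088]))
cv2.imwrite("pics/crop2.png",np.hstack([crop(a,340,150,90,100,4),crop(b,215,170,100,100,4)]))
E
```

```text
time_s: 1.6
position: [0.4556, -0.0047, 0.231]
tcp_rot: [0.65, 0.76, -0.0, 0.001]
force: [-0.8, 1.8, -0.8]
gripper_width: 0.0511
gripper_force: 0.0
time_s: 2.2
position: [0.5464, -0.1838, 0.2303]
tcp_rot: [0.649, 0.761, 0.0, -0.001]
force: [0.4, 1.1, -0.8]
gripper_width: 0.0511
gripper_force: 0.0
xyz [-0.0121, -0.0059, 0.401] dr [-0.0002, -0.0003, -0.0002] mm 120.36216111209183 at [0.5464, -0.1838, 0.2303] F [0.4, 1.1, -0.8]
[387.39289092 193.73557723] [267.08497942 238.76409902]
```

View pics/crop2.png

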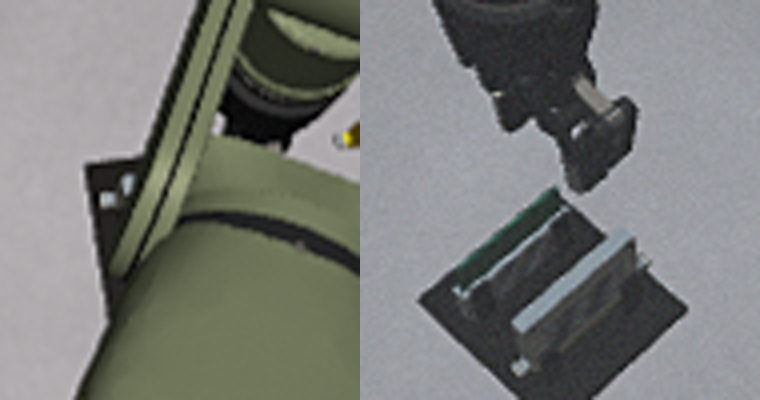

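The scene crop shows the module's top face centred near pixel (269,240), within 2 px of my prediction (267,239), with the open fingers above it. Descending.

```bash
python3 -m pendant '{"xyz":[[-0.011,-0.003,0.1],[-0.011,-0.003,0.2],[-0.011,-0.003,0.3],[-0.011,-0.003,0.38],[-0.011,-0.003,0.44],[-0.011,-0.003,0.49],[-0.011,-0.003,0.53],[-0.011,-0.003,0.56],[-0.011,-0.003,0.58],[-0.011,-0.003,0.58]],"dr":[[0,0,0],[0,0,0],[0,0,0],[0,0,0],[0,0,0],[0,0,0],[0,0,0],[0,0,0],[0,0,0],[0,0,0]]}'
python3 -m pendant '{"xyz":[[0,0,0],[0,0,0],[0,0,0],[0,0,0],[0,0,0],[0,0,0]],"dr":[[0,0,0],[0,0,0],[0,0,0],[0,0,0],[0,0,0],[0,0,0]]}' 0 40
```

```text
time_s: 3.3
position: [0.5451, -0.1881, 0.0569]
tcp_rot: [0.649, 0.761, -0.0, -0.0]
force: [-0.6, 0.3, 0.2]
gripper_width: 0.0513
gripper_force: 0.0
time_s: 3.9
position: [0.5458, -0.1889, 0.0579]
tcp_rot: [0.649, 0.761, 0.0, 0.001]
force: [-0.0, -0.4, 4.8]
gripper_width: 0.0111
gripper_force: 42.4
```

```bash
python3 -m pendant '{"xyz":[[0,0,-0.02],[0,0,-0.05],[0,0,-0.1],[0,0,-0.17],[0,0,-0.25],[0,0,-0.35],[0,0,-0.45],[0,0,-0.53],[0,0,-0.58],[0,0,-0.58]],"dr":[[0,0,0],[0,0,0],[0,0,0],[0,0,0],[0,0,0],[0,0,0],[0,0,0],[0,0,0],[0,0,0],[0,0,0]]}'
python3 - <<'E'
from h import *; from rig import env
go(env,[.567,.213,.23],.135)
print(env.observe()["gripper_width"])
E
```

```text
time_s: 4.9
position: [0.5459, -0.1889, 0.2337]
tcp_rot: [0.649, 0.761, 0.001, 0.002]
force: [0.0, -0.3, -2.9]
gripper_width: 0.0114
gripper_force: 41.4
xyz [1.3118, 0.2809, 0.0106] dr [0.0005, 0.0003, 0.0037] mm 402.47284534399574 at [0.5459, -0.1889, 0.2337] F [0.0, -0.3, -2.9]
0.011446723008372512
```

```bash
python3 -m pendant '{"xyz":[[0.05,0.01,0],[0.15,0.03,0],[0.28,0.06,0],[0.41,0.09,0],[0.54,0.115,0],[0.656,0.14,0]],"dr":[[0,0,0],[0,0,0],[0,0,0.002],[0,0,0.003],[0,0,0.0037],[0,0,0.0037]]}' >/dev/null; python3 -m pendant '{"xyz":[[0.13,0.03,0],[0.27,0.06,0],[0.4,0.09,0],[0.52,0.115,0],[0.61,0.13,0],[0.645,0.138,0],[0.656,0.14,0],[0.656,0.14,0]],"dr":[[0,0,0],[0,0,0],[0,0,0],[0,0,0],[0,0,0],[0,0,0],[0,0,0],[0,0,0]]}'
python3 - <<'E'
from h import *; from rig import env
go(env,[.567,.213,.15],.135)
a=grab(env,"top","top2");b=grab(env,"scene","scene2")
cv2.imwrite("pics/crop3.png",np.hstack([crop(a,186,130,130,130,3),crop(b,320,60,130,130,3)]))
E
```

```text
time_s: 6.3
position: [0.5702, 0.2126, 0.2304]
tcp_rot: [0.658, 0.753, -0.001, -0.0]
force: [-0.4, -0.7, -3.4]
gripper_width: 0.0113
gripper_force: 41.3
xyz [0.003, -0.0099, 0.2681] dr [-0.0003, 0.0001, 0.0001] mm 80.47670754359963 at [0.5702, 0.2126, 0.2304] F [-0.4, -0.7, -3.4]
```

View pics/crop3.png

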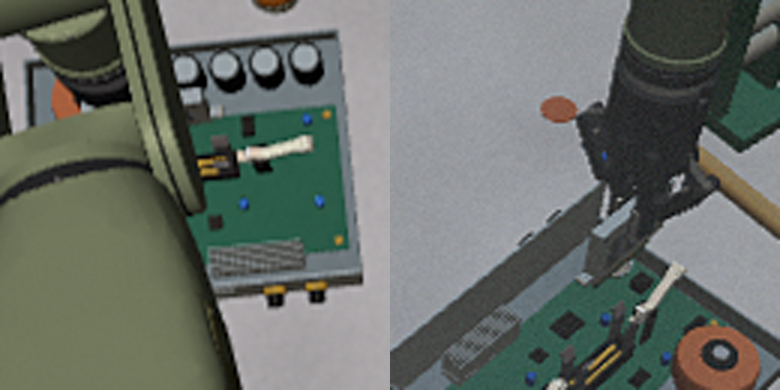

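```bash
python3 -m pendant '{"xyz":[[0.003,-0.005,0.06],[0.003,-0.005,0.14],[0.003,-0.005,0.2],[0.003,-0.005,0.24],[0.003,-0.005,0.25],[0.003,-0.005,0.25]],"dr":[[0,0,0],[0,0,0],[0,0,0],[0,0,0],[0,0,0],[0,0,0]]}'
python3 - <<'E'
from h import *; from rig import env
b=grab(env,"scene","scene3")
cv2.imwrite("pics/crop4.png",crop(b,350,115,90,85,7))
o=env.observe();p=np.array(o["position"]);c,s=np.cos(.135),np.sin(.135)
L=lambda q:proj(b,p+[q[0]*c-q[1]*s,q[0]*s+q[1]*c,q[2]])
for q in((0,-.055,-.022),(0,.055,-.022),(.006,-.048,.03),(.006,.048,.03),(.006,-.048,-.03),(.006,.048,-.03)): print(q,((L(q)-[350,115])*7).round(1))
E
```

```text
time_s: 7.0
position: [0.5695, 0.2132, 0.1564]
tcp_rot: [0.658, 0.753, -0.0, 0.0]
force: [0.5, 0.2, -2.5]
gripper_width: 0.0111
gripper_force: 41.2
(0, -0.055, -0.022) [207.7 389.9]
(0, 0.055, -0.022) [386.8 236.8]
(0.006, -0.048, 0.03) [249.6 303.1]
(0.006, 0.048, 0.03) [411.4 166.5]
(0.006, -0.048, -0.03) [228.6 401.1]
(0.006, 0.048, -0.03) [384.  267.3]
```

View pics/crop4.png

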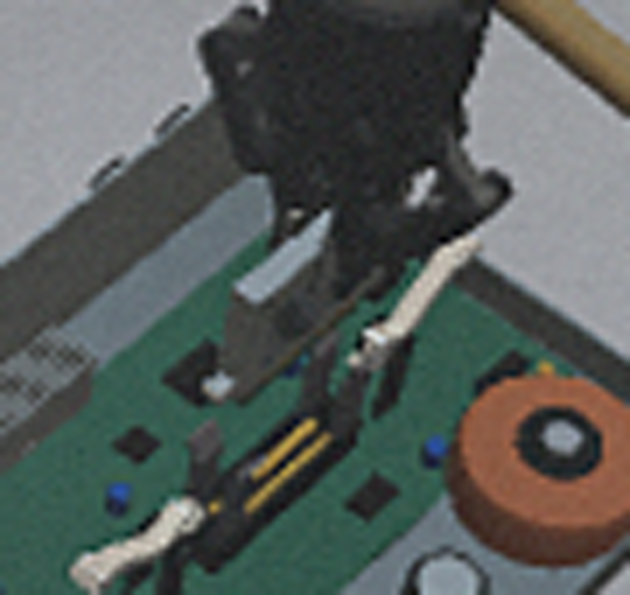

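```bash
python3 - <<'E'
from h import *
b=load("scene3");p=np.array([.5695,.2132,.1564]);yaw=.138;c,s=np.cos(yaw),np.sin(yaw)
L=lambda x,y,z:(proj(b,[p[0]+x*c-y*s,p[1]+x*s+y*c,z])-[350,115])*7
def loc(uv,z):
    q=onz(b,np.array(uv)/7+[350,115],z)[:2]-p[:2]; return (np.array([q[0]*c+q[1]*s,-q[0]*s+q[1]*c])*1e3).round(1)
print("ear seen, rel TCP",loc((216,385),.1344),"want 0,-55")
print("case top near corner",loc((257,305),.1864),"far-side bottom",loc((240,402),.1264),"want 6,-48")
for n,uv,z in(("L -x guide",(322,343),.082),("L +x guide",(350,375),.082),("R -x guide",(205,432),.082),("gold mid",(271,469),.042),("Lclaw",(375,340),.055),("Rclaw",(185,513),.055)): print(n,loc(uv,z))
t=load("top0")
for n,uv,z in(("Lin",(229,186),.052),("Rin",(265,182),.052)):
    q=onz(t,uv,z)[:2]-p[:2]; print("top",n,np.array([q[0]*c+q[1]*s,-q[0]*s+q[1]*c])*1e3)
E
```

```text
ear seen, rel TCP [  0.7 -50.2] want 0,-55
case top near corner [  8.5 -46.1] far-side bottom [  9.4 -44.5] want 6,-48
L -x guide [-4.2 33.2]
L +x guide [14.6 28.4]
R -x guide [ -8.4 -36.3]
gold mid [ 7.8 -5.2]
Lclaw [ 0.2 70.2]
Rclaw [  2.  -55.9]
top Lin [-1.58151524 55.10815882]
top Rin [ -0.53041574 -50.17890397]
```

```bash
python3 - <<'E'
from h import *
t=load("top0");g=cv2.cvtColor(t["color"],cv2.COLOR_BGR2GRAY).astype(np.float32)
p=np.array([.5695,.2132]);yaw=.138
def prof(yaw,axis,rng,at,z):
    c,s=np.cos(yaw),np.sin(yaw); out=[]
    for a in at:
        uv=np.array([proj(t,[p[0]+x*c-y*s,p[1]+x*s+y*c,z]) for x,y in (((r,a) if axis=="x" else (a,r)) for r in rng)],np.float32)
        out.append(cv2.remap(g,uv[:,0].copy(),uv[:,1].copy(),1)[:,0])
    return np.array(out)
for n,rng in(("left",np.arange(.14,.19,.001)),("right",np.arange(-.19,-.13,.001))):
    for lo,hi in((-.09,-.02),(.02,.09)):
        m=prof(yaw,"y",rng,np.linspace(lo,hi,15),.028).mean(0); d=np.gradient(m); i=np.argsort(-abs(d))[:1]
        print(n,lo,"max grad at",rng[i]*1e3,d[i], m[::3].round().astype(int).tolist())
# levers: white profile along socket plane, z ~ .06
for x in(-.003,0,.003):
    rng=np.arange(-.14,.141,.004); print(x,prof(yaw,"y",rng,[x],.06)[0].round().astype(int).tolist())
E
```

```text
left -0.09 max grad at [152.] [-22.904655] [81, 70, 80, 106, 73, 26, 64, 130, 162, 161, 160, 160, 160, 160, 159, 159, 159]
left 0.02 max grad at [159.] [22.65358] [97, 93, 99, 108, 72, 26, 65, 130, 162, 161, 159, 159, 159, 160, 160, 160, 161]
right -0.09 max grad at [-159.] [-13.7273445] [162, 162, 162, 162, 162, 162, 161, 161, 162, 163, 147, 111, 112, 109, 82, 66, 72, 75, 73, 70]
right 0.02 max grad at [-159.] [-12.9098015] [159, 159, 159, 159, 158, 159, 159, 159, 159, 160, 144, 109, 112, 112, 100, 94, 97, 86, 77, 71]
-0.003 [71, 70, 70, 70, 81, 99, 106, 125, 111, 106, 120, 136, 164, 166, 177, 205, 193, 181, 170, 163, 178, 188, 184, 7, 31, 53, 86, 77, 79, 115, 113, 117, 135, 140, 120, 117, 114, 111, 116, 133, 141, 121, 121, 63, 34, 46, 60, 66, 138, 211, 186, 158, 158, 188, 189, 183, 159, 153, 134, 124, 113, 91, 82, 75, 96, 94, 75, 101, 60, 73, 114]
0 [71, 70, 70, 68, 81, 148, 176, 183, 179, 173, 187, 189, 210, 208, 207, 209, 206, 197, 196, 196, 207, 176, 189, 25, 28, 38, 66, 66, 39, 28, 28, 38, 58, 77, 62, 46, 29, 22, 38, 54, 75, 60, 53, 36, 26, 33, 54, 72, 146, 208, 174, 185, 199, 208, 205, 189, 182, 184, 178, 173, 167, 156, 149, 136, 144, 150, 130, 158, 56, 73, 114]
0.003 [70, 71, 70, 67, 86, 169, 203, 190, 202, 201, 207, 201, 199, 201, 192, 175, 172, 169, 178, 182, 193, 143, 157, 38, 28, 27, 26, 20, 27, 30, 33, 30, 27, 27, 27, 29, 29, 31, 29, 30, 25, 24, 23, 28, 29, 30, 44, 69, 121, 175, 137, 193, 192, 184, 182, 154, 164, 186, 185, 184, 184, 185, 184, 177, 167, 179, 175, 171, 66, 72, 117]
```

```bash
python3 - <<'E'
from h import *
t=load("top0");g=cv2.cvtColor(t["color"],cv2.COLOR_BGR2GRAY).astype(np.float32)
def prof(p,yaw,axis,rng,at,z):
    c,s=np.cos(yaw),np.sin(yaw); out=[]
    for a in at:
        uv=np.array([proj(t,[p[0]+x*c-y*s,p[1]+x*s+y*c,z]) for x,y in (((r,a) if axis=="x" else (a,r)) for r in rng)],np.float32)
        out.append(cv2.remap(g,uv[:,0].copy(),uv[:,1].copy(),1)[:,0])
    return np.array(out).mean(0).round().astype(int).tolist()
m=(.5458,-.1889)
r=np.arange(-.07,.0701,.002)
print("module y",dict(zip((r*1e3).round().astype(int).tolist(),prof(m,.16,"y",r,[-.004,-.002,0],.088))))
r=np.arange(-.03,.03,.002)
for at in((-.04,-.03),(-.01,.01),(.03,.04)):print("module x",dict(zip((r*1e3).round().astype(int).tolist(),prof(m,.16,"x",r,at,.088))))
p=(.5695,.2132)
for at in((-.1,-.09,-.085),(.085,.09,.1)): print("lever x",dict(zip((r*1e3).round().astype(int).tolist(),prof(p,.138,"x",r,at,.065))))
r=np.arange(-.15,.151,.002)
E
```

```text
module y {-70: 160, -68: 160, -66: 160, -64: 161, -62: 161, -60: 162, -58: 162, -56: 160, -54: 160, -52: 160, -50: 161, -48: 160, -46: 151, -44: 145, -42: 143, -40: 145, -38: 148, -36: 150, -34: 147, -32: 147, -30: 148, -28: 149, -26: 147, -24: 147, -22: 147, -20: 150, -18: 152, -16: 152, -14: 151, -12: 150, -10: 150, -8: 149, -6: 150, -4: 150, -2: 148, 0: 147, 2: 149, 4: 152, 6: 154, 8: 152, 10: 151, 12: 151, 14: 150, 16: 150, 18: 150, 20: 149, 22: 151, 24: 152, 26: 151, 28: 153, 30: 153, 32: 152, 34: 150, 36: 150, 38: 150, 40: 149, 42: 149, 44: 151, 46: 154, 48: 152, 50: 103, 52: 58, 54: 42, 56: 37, 58: 38, 60: 42, 62: 51, 64: 49, 66: 45, 68: 27, 70: 22}
module x {-30: 48, -28: 53, -26: 55, -24: 54, -22: 52, -20: 50, -18: 50, -16: 49, -14: 62, -12: 73, -10: 70, -8: 75, -6: 106, -4: 138, -2: 150, 0: 151, 2: 152, 4: 146, 6: 124, 8: 68, 10: 48, 12: 52, 14: 53, 16: 60, 18: 93, 20: 134, 22: 159, 24: 166, 26: 163, 28: 161}
module x {-30: 29, -28: 29, -26: 29, -24: 27, -22: 25, -20: 25, -18: 33, -16: 38, -14: 40, -12: 37, -10: 43, -8: 67, -6: 115, -4: 144, -2: 155, 0: 153, 2: 156, 4: 144,
[... 190 characters left out ...]
, -12: 35, -10: 43, -8: 73, -6: 117, -4: 145, -2: 155, 0: 154, 2: 152, 4: 133, 6: 89, 8: 29, 10: 20, 12: 24, 14: 21, 16: 40, 18: 90, 20: 138, 22: 163, 24: 166, 26: 162, 28: 160}
lever x {-30: 70, -28: 71, -26: 71, -24: 71, -22: 70, -20: 69, -18: 69, -16: 70, -14: 70, -12: 68, -10: 66, -8: 75, -6: 110, -4: 160, -2: 194, 0: 206, 2: 198, 4: 174, 6: 131, 8: 82, 10: 65, 12: 67, 14: 69, 16: 70, 18: 70, 20: 70, 22: 70, 24: 70, 26: 71, 28: 71}
lever x {-30: 69, -28: 69, -26: 69, -24: 69, -22: 69, -20: 70, -18: 70, -16: 69, -14: 69, -12: 67, -10: 66, -8: 75, -6: 95, -4: 137, -2: 167, 0: 183, 2: 180, 4: 159, 6: 121, 8: 73, 10: 68, 12: 69, 14: 66, 16: 59, 18: 50, 20: 55, 22: 56, 24: 52, 26: 50, 28: 45}
```

```bash
python3 -m pendant '{"xyz":[[-0.005,0.001,0.005],[-0.005,0.001,0.03],[-0.005,0.001,0.055],[-0.005,0.001,0.08],[-0.005,0.001,0.1],[-0.005,0.001,0.12],[-0.005,0.001,0.135],[-0.005,0.001,0.15],[-0.005,0.001,0.16],[-0.005,0.001,0.16]],"dr":[[0,0,0],[0,0,0],[0,0,0],[0,0,0],[0,0,0],[0,0,0],[0,0,0],[0,0,0],[0,0,0],[0,0,0]]}'; python3 -c "
from rig import env;import numpy as np;o=env.observe();print(np.round(o['torque'],2),np.round(o['position'],4))"
```

```text
time_s: 8.05
position: [0.5696, 0.2122, 0.1079]
tcp_rot: [0.658, 0.753, -0.0, -0.0]
force: [-0.6, 0.3, -3.0]
gripper_width: 0.0111
gripper_force: 41.4
[-0.03  0.02  0.01] [0.5696 0.2122 0.1079]
```

```bash
python3 -m pendant '{"xyz":[[0,0,0.01],[0,0,0.02],[0,0,0.03],[0,0,0.04],[0,0,0.047],[0,0,0.053],[0,0,0.058],[0,0,0.062],[0,0,0.065],[0,0,0.065]],"dr":[[0,0,0],[0,0,0],[0,0,0],[0,0,0],[0,0,0],[0,0,0],[0,0,0],[0,0,0],[0,0,0],[0,0,0]]}'; python3 -c "
from rig import env;import numpy as np;o=env.observe();print(np.round(o['torque'],2),np.round(o['position'],4))"
```

```text
time_s: 9.05
position: [0.5697, 0.2122, 0.0887]
tcp_rot: [0.658, 0.753, -0.0, -0.0]
force: [1.0, -0.5, -3.2]
gripper_width: 0.0115
gripper_force: 41.4
[-0.01 -0.04  0.02] [0.5697 0.2122 0.0887]
```

Clear of the guides and no contact yet. I go down the last few mm in small steps, watching the force.

```bash
for i in 1 2 3 4; do python3 -m pendant '{"xyz":[[0,0,0.003],[0,0,0.006],[0,0,0.006]],"dr":[[0,0,0],[0,0,0],[0,0,0]]}' | egrep "position|force"; done
```

```text
position: [0.5697, 0.2122, 0.0869]
force: [0.1, 0.2, -3.3]
gripper_force: 41.4
position: [0.5696, 0.2122, 0.085]
force: [-0.4, 0.0, -3.6]
gripper_force: 41.4
position: [0.5697, 0.2122, 0.0832]
force: [0.5, 0.1, -3.5]
gripper_force: 41.4
position: [0.5697, 0.2122, 0.0815]
force: [0.1, 0.2, -3.9]
gripper_force: 41.4
```

```bash
for i in 1 2 3; do python3 -m pendant '{"xyz":[[0,0,0.002],[0,0,0.004],[0,0,0.004]],"dr":[[0,0,0],[0,0,0],[0,0,0]]}' | egrep "position|^force"; done
```

```text
position: [0.57, 0.2124, 0.0809]
force: [-0.6, -0.4, 0.2]
position: [0.5701, 0.2124, 0.0807]
force: [-2.6, -0.9, 6.8]
position: [0.5702, 0.2124, 0.0806]
force: [-4.0, -2.1, 12.2]
```

```bash
python3 -m pendant '{"xyz":[[0,0,-0.004],[0,0,-0.007],[0,0,-0.007]],"dr":[[0,0,0],[0,0,0],[0,0,0]]}' | egrep "position|^force"; python3 -m pendant '{"xyz":[[0,0,0],[0,0,0],[0,0,0],[0,0,0],[0,0,0],[0,0,0]],"dr":[[0,0,0],[0,0,0],[0,0,0],[0,0,0],[0,0,0],[0,0,0]]}' 0.5 40
python3 -m pendant '{"xyz":[[0,0,-0.05],[0,0,-0.12],[0,0,-0.25],[0,0,-0.4],[0,0,-0.5],[0,0,-0.55]],"dr":[[0,0,0],[0,0,0],[0,0,0],[0,0,0],[0,0,0],[0,0,0]]}'| egrep "position|^force"
python3 - <<'E'
from h import *; from rig import env
a=grab(env,"top","top5");b=grab(env,"scene","scene5")
cv2.imwrite("pics/crop5.png",crop(b,350,115,90,85,7))
E
```

```text
position: [0.5701, 0.2123, 0.0807]
force: [-1.3, -1.0, 5.8]
time_s: 12.05
position: [0.5698, 0.2122, 0.08]
tcp_rot: [0.658, 0.753, -0.0, -0.0]
force: [-0.5, 0.1, -1.9]
gripper_width: 0.0425
gripper_force: 0.0
position: [0.5709, 0.2126, 0.249]
force: [0.3, 0.0, -0.4]
```

View pics/crop5.png

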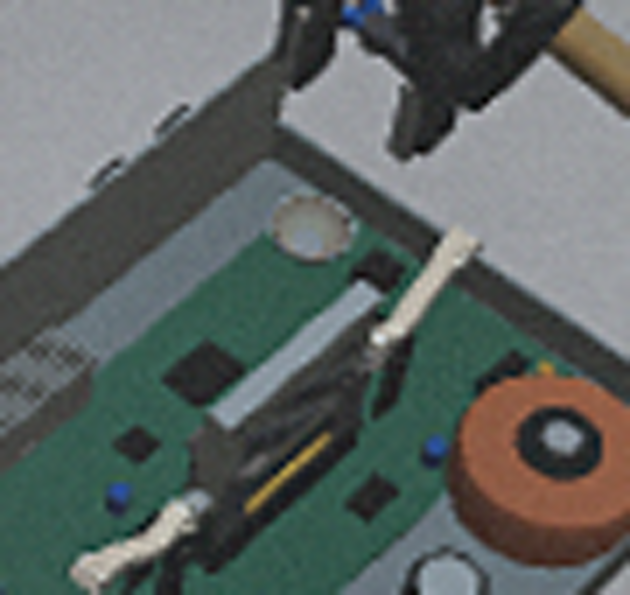

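The crop shows the module standing in the guides, with the near ear (200,500) and the far ear (375,355) both on the claws and both levers still out. Next I close the fingers and take a tilted pose outside the left lever.

```bash
cat >> h.py <<'E'
O=np.array([.5699,.2134]);YAW=.138
def W(x,y,z): c,s=np.cos(YAW),np.sin(YAW); return np.array([O[0]+x*c-y*s,O[1]+x*s+y*c,z])
def loc(p): q=np.asarray(p)[:2]-O;c,s=np.cos(YAW),np.sin(YAW); return np.array([q[0]*c+q[1]*s,-q[0]*s+q[1]*c,p[2]])
E
python3 - <<'E'
from h import *; from rig import env
go(env,W(0,.143,.15),YAW,.5); go(env,W(0,.143,.05),YAW,.5)
E
```

```text
xyz [0.4792, -0.0064, 0.3274] dr [0.0008, -0.0798, -0.0007] mm 174.13008673856024 at [0.5709, 0.2126, 0.2481] F [-0.1, -0.6, -0.1]
xyz [0.4788, -0.0084, 0.6608] dr [0.0008, -0.0798, -0.0007] mm 244.81225232143308 at [0.5709, 0.2126, 0.2481] F [-0.1, -0.6, -0.1]
```

```bash
python3 -m pendant '{"xyz":[[0.1,-0.006,0],[0.22,-0.006,0],[0.35,-0.006,0],[0.45,-0.006,0.03],[0.479,-0.006,0.12],[0.479,-0.006,0.22],[0.479,-0.006,0.3],[0.479,-0.006,0.327],[0.479,-0.006,0.327]],"dr":[[0,-0.02,0],[0,-0.04,0],[0,-0.06,0],[0,-0.075,0],[0.001,-0.08,-0.001],[0.001,-0.08,-0.001],[0.001,-0.08,-0.001],[0.001,-0.08,-0.001],[0.001,-0.08,-0.001]]}' 0 20
python3 - <<'E'
from h import *; from rig import env
o=env.observe();print(loc(o["position"]).round(4));go(env,W(0,.143,.05),YAW,.5)
E
```

```text
time_s: 13.65
position: [0.5479, 0.3537, 0.1449]
tcp_rot: [0.634, 0.732, -0.168, 0.185]
force: [0.9, 0.3, -0.2]
gripper_width: 0.0
gripper_force: 0.0
[-0.0025  0.142   0.1449]
xyz [0.156, 0.012, 0.275] dr [-0.0014, 0.0008, 0.0011] mm 94.93448580636971 at [0.5479, 0.3537, 0.1449] F [0.9, 0.3, -0.2]
```

```bash
python3 -m pendant '{"xyz":[[0.03,0.004,0.05],[0.06,0.008,0.11],[0.09,0.012,0.16],[0.12,0.012,0.21],[0.14,0.012,0.245],[0.15,0.012,0.265],[0.156,0.012,0.275],[0.156,0.012,0.275]],"dr":[[0,0,0],[0,0,0],[0,0,0],[0,0,0],[0,0,0],[0,0,0],[0,0,0],[0,0,0]]}'
python3 - <<'E'
from h import *; from rig import env
o=env.observe();print(loc(o["position"]).round(4));go(env,W(0,.143-.0088,.05+.0048),YAW,.5)
E
```

```text
time_s: 14.45
position: [0.5513, 0.3561, 0.052]
tcp_rot: [0.635, 0.732, -0.166, 0.185]
force: [-0.0, 0.5, 0.6]
gripper_width: 0.0003
gripper_force: 0.0
[0.0012 0.1439 0.052 ]
xyz [-0.0327, -0.0042, 0.0075] dr [-0.0009, 0.0004, 0.0008] mm 10.15767949637061 at [0.5513, 0.3561, 0.052] F [-0.0, 0.5, 0.6]
```

```bash
for i in 1 2 3; do python3 -m pendant '{"xyz":[[-0.004,0,0],[-0.008,0,0],[-0.012,0,0],[-0.012,0,0]],"dr":[[0,0,0],[0,0,0],[0,0,0],[0,0,0]]}' | egrep "position|^force"; done
```

```text
position: [0.5519, 0.3529, 0.0545]
force: [0.1, -0.3, 1.0]
position: [0.5522, 0.3496, 0.0557]
force: [-0.1, -0.1, 0.1]
position: [0.5527, 0.3465, 0.0575]
force: [0.6, -0.5, 0.2]
```

```bash
for i in 1 2 3 4; do python3 -m pendant '{"xyz":[[-0.003,0,0],[-0.006,0,0],[-0.006,0,0]],"dr":[[0,0,0],[0,0,0],[0,0,0]]}' | egrep "position|^force"; done
```

```text
position: [0.5529, 0.345, 0.0583]
force: [0.2, -0.3, -0.5]
position: [0.5531, 0.3434, 0.0592]
force: [-0.8, -0.1, -0.8]
position: [0.5534, 0.3419, 0.0601]
force: [0.1, 0.1, -0.4]
position: [0.5536, 0.3403, 0.0609]
force: [-0.5, 0.6, 0.1]
```

```bash
for i in 1 2 3 4; do python3 -m pendant '{"xyz":[[-0.003,0,0],[-0.006,0,0],[-0.006,0,0]],"dr":[[0,0,0],[0,0,0],[0,0,0]]}' | egrep "position|^force"; done; python3 - <<'E'
from h import *; from rig import env
print(loc(env.observe()["position"]).round(4))
E
```

```text
position: [0.5539, 0.3388, 0.0618]
force: [-0.6, 0.2, -0.1]
position: [0.5539, 0.3378, 0.0623]
force: [-0.6, 1.6, -1.5]
position: [0.5542, 0.3367, 0.0637]
force: [-0.5, 4.6, 0.4]
position: [0.5545, 0.3356, 0.0648]
force: [-2.4, 4.7, 0.5]
[0.0016 0.1231 0.0648]
```

```bash
cat >> h.py <<'E'
def arc(env,side,D,n=10):
    """rows turning the tool rigidly about the lever pivot, inwards, by D in n rows; side +1 left, -1 right"""
    o=env.observe(); R0=R.from_quat(o["tcp_rot"]); p=np.array(o["position"]); pv=W(0,.071*side,.0495)
    ax=W(1,0,0)-W(0,0,0)
    print("loc mm",(loc(p)*1e3).round(1),"tool x",R0.apply([1,0,0]).round(2),"F",np.round(o["force"],1))
    r=p-pv; r=r-ax*(r@ax)
    for k in range(1,n+1):
        q=R.from_rotvec(ax*side*D*k/n); d=R0.inv().apply(q.apply(r)-r)/.3; v=R0.inv().apply(ax*side*D*k/n)/2/np.pi
        print(k,d.round(4).tolist(),v.round(4).tolist())
E
python3 - <<'E'
from h import *; from rig import env
arc(env,1,.5)
E
```

```text
loc mm [  1.6 123.1  64.8] tool x [-0.13  0.87 -0.48] F [-2.4  4.7  0.5]
1 [-0.0066, -0.0001, -0.0062] [-0.0, 0.008, -0.0]
2 [-0.0134, -0.0001, -0.0121] [-0.0001, 0.0159, -0.0001]
3 [-0.0206, -0.0002, -0.0177] [-0.0001, 0.0239, -0.0001]
4 [-0.028, -0.0002, -0.0229] [-0.0002, 0.0318, -0.0001]
5 [-0.0357, -0.0003, -0.0277] [-0.0002, 0.0398, -0.0002]
6 [-0.0436, -0.0003, -0.0321] [-0.0002, 0.0477, -0.0002]
7 [-0.0517, -0.0004, -0.0361] [-0.0003, 0.0557, -0.0002]
8 [-0.06, -0.0005, -0.0397] [-0.0003, 0.0637, -0.0003]
9 [-0.0685, -0.0005, -0.0429] [-0.0003, 0.0716, -0.0003]
10 [-0.0771, -0.0006, -0.0457] [-0.0004, 0.0796, -0.0003]
```

```bash
python3 -m pendant '{"xyz":[[-0.0066,0,-0.006],[-0.0134,0,-0.012],[-0.0206,0,-0.0177],[-0.028,0,-0.023]],"dr":[[0,0.008,0],[0,0.016,0],[0,0.024,0],[0,0.032,0]]}'| egrep "position|^force"
python3 - <<'E'
from h import *; from rig import env
arc(env,1,.3,6)
E
```

```text
position: [0.5549, 0.331, 0.0749]
force: [-1.1, 3.8, -1.1]
loc mm [  1.3 118.5  74.9] tool x [-0.14  0.95 -0.29] F [-1.1  3.8 -1.1]
1 [-0.0065, -0.0001, -0.0062] [-0.0, 0.008, -0.0]
2 [-0.0134, -0.0001, -0.012] [-0.0001, 0.0159, -0.0001]
3 [-0.0205, -0.0002, -0.0175] [-0.0001, 0.0239, -0.0001]
4 [-0.0279, -0.0002, -0.0226] [-0.0001, 0.0318, -0.0002]
5 [-0.0355, -0.0003, -0.0274] [-0.0002, 0.0398, -0.0002]
6 [-0.0433, -0.0004, -0.0317] [-0.0002, 0.0477, -0.0003]
```

```bash
python3 -m pendant '{"xyz":[[-0.0065,0,-0.006],[-0.0134,0,-0.012],[-0.0205,0,-0.0175],[-0.028,0,-0.0226],[-0.0355,0,-0.0274],[-0.0355,0,-0.0274]],"dr":[[0,0.008,0],[0,0.016,0],[0,0.024,0],[0,0.032,0],[0,0.04,0],[0,0.04,0]]}'| egrep "position|^force"
python3 - <<'E'
from h import *; from rig import env
o=env.observe();print(loc(o["position"]).round(4),np.round(o["torque"],2))
b=grab(env,"scene","scene6")
cv2.imwrite("pics/crop6.png",crop(b,350,115,90,85,7))
E
```

```text
position: [0.5564, 0.3216, 0.0867]
force: [-1.2, 0.4, 2.2]
[0.0015 0.109  0.0867] [0.25 0.15 0.02]
```

View pics/crop6.png

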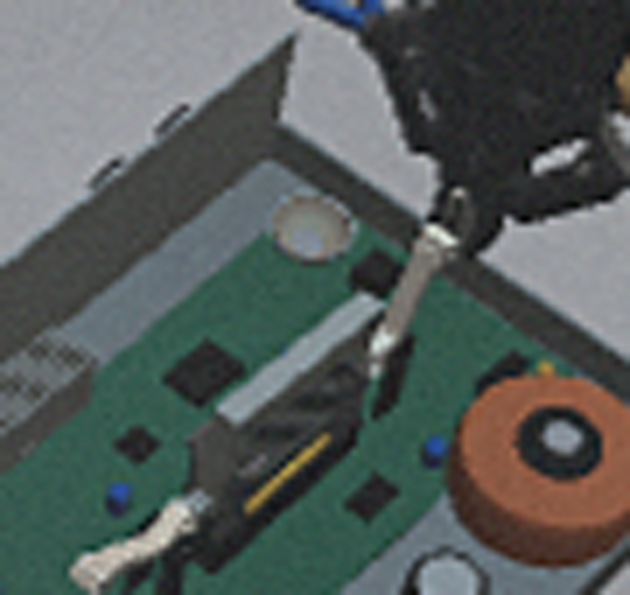

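The crop shows the left lever swung part-way in, with its tip at (440,240) under the finger. The module is still in both claws and the right lever is still out, its tip at (90,575). Now I cross over to the right lever.

```bash
cat >> h.py <<'E'
def onx(f,uv,x=0.):
    o,d=ray(f,uv); ax=W(1,0,0)-W(0,0,0); t=(W(x,0,0)-o)@ax/(d@ax); return (loc(o+d*t)*1e3).round(1)
def tip(f,uv,k=7,o=(350,115)):
    q=onx(f,np.array(uv)/k+o); s=np.sign(q[1]); return q, "ang",round(float(np.arctan2(s*q[1]-71,q[2]-49.5)),2)
E
python3 - <<'E'
from h import *; from rig import env
b=load("scene6"); a=load("scene5")
print("L0",tip(a,(465,240)),"L1",tip(b,(438,240)),"R",tip(b,(88,575)), "Rb",tip(b,(195,505)),"Lb",tip(b,(375,358)))
go(env,W(0,.125,.088),YAW,.05);go(env,W(0,.125,.22),YAW,.0); 
E
```

```text
L0 (array([  0. , 125.8,  74.5]), 'ang', 1.14) L1 (array([  0. , 100.7,  95.3]), 'ang', 0.58) R (array([   0. , -115.9,   70.8]), 'ang', 1.13) Rb (array([ -0. , -47.1,  50.1]), 'ang', -1.55) Lb (array([ 0. , 74.1, 39.2]), 'ang', 2.85)
xyz [0.0529, -0.0051, -0.0087] dr [-0.0011, 0.0002, 0.0002] mm 16.157982059206823 at [0.5564, 0.3216, 0.0862] F [-0.5, 0.4, -0.2]
xyz [0.0303, -0.0083, -0.4481] dr [-0.0011, 0.0082, 0.0001] mm 134.77295811146735 at [0.5564, 0.3216, 0.0862] F [-0.5, 0.4, -0.2]
```

```bash
python3 -m pendant '{"xyz":[[0.02,-0.003,-0.004],[0.05,-0.005,-0.01],[0.05,-0.005,-0.1],[0.05,-0.005,-0.23],[0.04,-0.005,-0.36],[0.03,-0.005,-0.448],[0.03,-0.005,-0.448]],"dr":[[0,0,0],[0,0,0],[0,0.004,0],[0,0.008,0],[0,0.008,0],[0,0.008,0],[0,0.008,0]]}'| egrep "position|^force"
python3 - <<'E'
from h import *; from rig import env
go(env,W(0,-.143,.22),YAW,-.5);go(env,W(0,-.143,.05),YAW,-.5)
E
```

```text
position: [0.5553, 0.3399, 0.224]
force: [-0.7, -0.1, 0.5]
xyz [-0.9009, -0.0121, 0.011] dr [0.0, 0.0792, 0.0004] mm 270.3069444544772 at [0.5553, 0.3399, 0.224] F [-0.7, -0.1, 0.5]
xyz [-0.9023, -0.0126, 0.5777] dr [0.0, 0.0792, 0.0004] mm 321.42448553501896 at [0.5553, 0.3399, 0.224] F [-0.7, -0.1, 0.5]
```

```bash
python3 -m pendant '{"xyz":[[-0.1,-0.002,0],[-0.24,-0.003,0],[-0.4,-0.006,0],[-0.56,-0.008,0],[-0.71,-0.01,0],[-0.82,-0.012,0],[-0.88,-0.012,0.01],[-0.902,-0.012,0.1],[-0.902,-0.012,0.18],[-0.902,-0.012,0.2]],"dr":[[0,0,0],[0,0.01,0],[0,0.025,0],[0,0.04,0],[0,0.06,0],[0,0.07,0],[0,0.079,0],[0,0.079,0],[0,0.079,0],[0,0.079,0]]}'| egrep "position|^force"
python3 - <<'E'
from h import *; from rig import env
o=env.observe();print(loc(o["position"]).round(4));go(env,W(0,-.143,.05),YAW,-.5)
E
```

```text
position: [0.5852, 0.0696, 0.1552]
force: [0.2, 0.0, 0.7]
[-0.0046 -0.1445  0.1552]
xyz [-0.1629, 0.0208, 0.3104] dr [-0.0023, 0.0004, -0.0009] mm 105.34937758356142 at [0.5852, 0.0696, 0.1552] F [0.2, 0.0, 0.7]
```

```bash
python3 -m pendant '{"xyz":[[-0.03,0.006,0.05],[-0.06,0.012,0.11],[-0.09,0.015,0.17],[-0.12,0.015,0.23],[-0.145,0.015,0.275],[-0.157,0.015,0.3],[-0.163,0.015,0.31],[-0.163,0.015,0.31]],"dr":[[0,0,0],[0,0,0],[0,0,0],[0,0,0],[0,0,0],[0,0,0],[0,0,0],[0,0,0]]}'| egrep "position|^force"
python3 - <<'E'
from h import *; from rig import env
o=env.observe();print(loc(o["position"]).round(4))
E
```

```text
position: [0.5909, 0.0715, 0.0542]
force: [-0.7, -0.2, -0.3]
[ 0.0013 -0.1434  0.0542]
```

```bash
for i in 1 2 3 4 5; do python3 -m pendant '{"xyz":[[0.003,0,0],[0.006,0,0],[0.008,0,0]],"dr":[[0,0,0],[0,0,0],[0,0,0]]}' | egrep "position|^force"; done
```

```text
position: [0.5908, 0.0735, 0.056]
force: [-0.2, 0.0, 0.2]
position: [0.5902, 0.0756, 0.0565]
force: [-0.1, -0.5, 0.1]
position: [0.5898, 0.0777, 0.0575]
force: [-0.3, 0.1, 0.2]
position: [0.5896, 0.0798, 0.0587]
force: [-0.5, -0.2, -0.1]
position: [0.5893, 0.0819, 0.0599]
force: [0.2, -0.6, 0.5]
```

```bash
for i in 1 2 3 4; do python3 -m pendant '{"xyz":[[0.003,0,0],[0.006,0,0],[0.008,0,0]],"dr":[[0,0,0],[0,0,0],[0,0,0]]}' | egrep "position|^force"; done; python3 - <<'E'
from h import *; from rig import env
arc(env,-1,.5)
E
```

```text
position: [0.5891, 0.0838, 0.061]
force: [0.3, -0.9, -0.4]
position: [0.5891, 0.0847, 0.0619]
force: [0.7, -7.2, 0.6]
position: [0.5892, 0.0859, 0.0633]
force: [-0.4, -10.2, 0.7]
position: [0.5892, 0.088, 0.0645]
force: [0.8, -8.6, 1.3]
loc mm [   1.8 -126.9   64.5] tool x [-0.12  0.87  0.47] F [ 0.8 -8.6  1.3]
1 [0.0068, -0.0, -0.0069] [-0.0, -0.008, 0.0]
2 [0.0139, -0.0001, -0.0134] [-0.0, -0.0159, 0.0001]
3 [0.0213, -0.0001, -0.0195] [-0.0, -0.0239, 0.0001]
4 [0.029, -0.0002, -0.0253] [-0.0, -0.0318, 0.0002]
5 [0.0371, -0.0002, -0.0306] [-0.0001, -0.0398, 0.0002]
6 [0.0453, -0.0002, -0.0356] [-0.0001, -0.0477, 0.0002]
7 [0.0538, -0.0003, -0.0401] [-0.0001, -0.0557, 0.0003]
8 [0.0625, -0.0003, -0.0443] [-0.0001, -0.0637, 0.0003]
9 [0.0714, -0.0003, -0.0479] [-0.0001, -0.0716, 0.0004]
10 [0.0805, -0.0004, -0.0512] [-0.0001, -0.0796, 0.0004]
```

```bash
python3 -m pendant '{"xyz":[[0.0068,0,-0.007],[0.014,0,-0.0134],[0.0213,0,-0.0195],[0.029,0,-0.025]],"dr":[[0,-0.008,0],[0,-0.016,0],[0,-0.024,0],[0,-0.032,0]]}'| egrep "position|^force"
python3 - <<'E'
from h import *; from rig import env
arc(env,-1,.35,7)
E
```

```text
position: [0.5885, 0.093, 0.0756]
force: [0.4, -5.2, 1.3]
loc mm [   1.9 -121.9   75.6] tool x [-0.13  0.95  0.29] F [ 0.4 -5.2  1.3]
1 [0.0068, -0.0, -0.0067] [-0.0, -0.008, 0.0]
2 [0.0139, -0.0001, -0.0131] [-0.0, -0.0159, 0.0001]
3 [0.0213, -0.0001, -0.019] [-0.0, -0.0239, 0.0001]
4 [0.029, -0.0002, -0.0247] [-0.0, -0.0318, 0.0002]
5 [0.0369, -0.0002, -0.0299] [-0.0, -0.0398, 0.0002]
6 [0.0452, -0.0002, -0.0347] [-0.0, -0.0477, 0.0003]
7 [0.0536, -0.0003, -0.0391] [-0.0, -0.0557, 0.0003]
```

```bash
python3 -m pendant '{"xyz":[[0.0068,0,-0.0067],[0.0139,0,-0.013],[0.0213,0,-0.019],[0.029,0,-0.0247],[0.0369,0,-0.03],[0.0452,0,-0.0347],[0.0452,0,-0.0347]],"dr":[[0,-0.008,0],[0,-0.016,0],[0,-0.024,0],[0,-0.032,0],[0,-0.04,0],[0,-0.048,0],[0,-0.048,0]]}'| egrep "position|^force"
cat >> h.py <<'E'
def slide(env,side,th0,th1,n=5,r=.0605):
    """rows moving the tool without turning, following the lever top's corner from angle th0 to th1 (corner angles)"""
    o=env.observe(); R0=R.from_quat(o["tcp_rot"]); P=lambda t:W(0,side*r*np.sin(t),r*np.cos(t))
    print("loc mm",(loc(o["position"])*1e3).round(1),"F",np.round(o["force"],1))
    for t in np.linspace(th0,th1,n+1)[1:]: print((R0.inv().apply(P(t)-P(th0))/.3).round(4).tolist())
E
python3 - <<'E'
from h import *; from rig import env
b=grab(env,"scene","scene7")
cv2.imwrite("pics/crop7.png",crop(b,350,115,90,85,7))
o=env.observe();print((loc(o["position"])*1e3).round(1),R.from_quat(o["tcp_rot"]).apply([0,0,1]).round(3))
E
```

```text
position: [0.5868, 0.1047, 0.0902]
force: [-0.4, -3.9, 2.2]
[   1.7 -110.1   89.8] [-0.005 -0.006 -1.   ]
```

View pics/crop7.png

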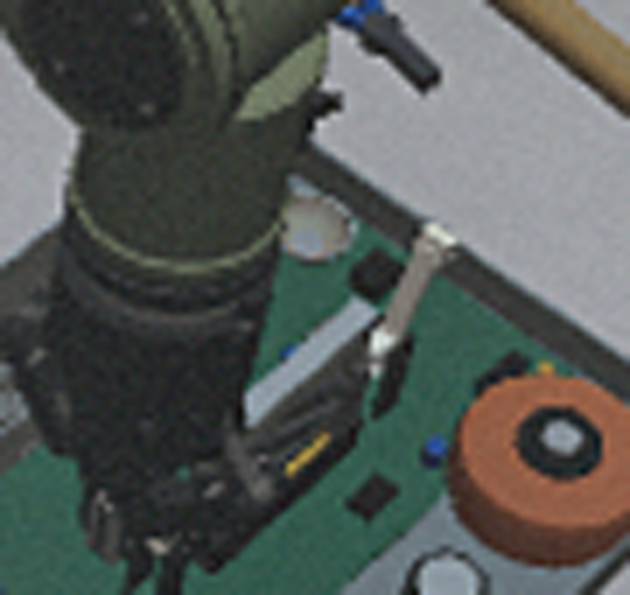

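The crop shows the left lever holding at about half, tip (440,240), the module still in place, and the finger at the right lever's top. Next I follow the arc on the right lever without turning, to about 0.25.

```bash
python3 - <<'E'
from h import *; from rig import env
slide(env,-1,.48,.23,5)
E
```

```text
loc mm [   1.7 -110.1   89.8] F [ 0.9 -1.2  1.6]
[0.009, -0.0, -0.0045]
[0.0183, 0.0, -0.0085]
[0.0277, 0.0, -0.0121]
[0.0373, 0.0, -0.0151]
[0.0471, 0.0, -0.0177]
```

```bash
python3 -m pendant '{"xyz":[[0.0045,0,-0.0023],[0.009,0,-0.0045],[0.0137,0,-0.0065],[0.0183,0,-0.0085],[0.023,0,-0.0103],[0.023,0,-0.0103]],"dr":[[0,0,0],[0,0,0],[0,0,0],[0,0,0],[0,0,0],[0,0,0]]}'| egrep "position|^force"
python3 -m pendant '{"xyz":[[0.0047,0,-0.0018],[0.0093,0,-0.0035],[0.014,0,-0.005],[0.0187,0,-0.0066],[0.0187,0,-0.0066]],"dr":[[0,0,0],[0,0,0],[0,0,0],[0,0,0],[0,0,0]]}'| egrep "position|^force"
```

```text
position: [0.5856, 0.1109, 0.0924]
force: [1.8, -4.2, 4.0]
position: [0.5849, 0.1164, 0.0942]
force: [1.6, -5.4, 3.7]
```

```bash
python3 -m pendant '{"xyz":[[-0.02,0,-0.005],[-0.05,0,-0.01],[-0.05,0,-0.1],[-0.05,0,-0.22],[-0.05,0,-0.35],[-0.05,0,-0.43],[-0.05,0,-0.43]],"dr":[[0,0,0],[0,0,0],[0,0,0],[0,0,0],[0,0,0],[0,0,0],[0,0,0]]}'| egrep "position|^force"
python3 - <<'E'
from h import *; from rig import env
go(env,W(0,.125,.22),YAW,0);go(env,W(0,.125,.087),YAW,0)
E
```

```text
position: [0.5892, 0.103, 0.2269]
force: [-0.3, -0.2, -0.1]
xyz [0.7903, -0.0121, 0.0193] dr [-0.0001, 0.0008, 0.0002] mm 237.1946284611431 at [0.5892, 0.103, 0.2269] F [-0.3, -0.2, -0.1]
xyz [0.7925, -0.0119, 0.4626] dr [-0.0001, 0.0008, 0.0002] mm 275.309067386242 at [0.5892, 0.103, 0.2269] F [-0.3, -0.2, -0.1]
```

```bash
python3 -m pendant '{"xyz":[[0.1,-0.002,0],[0.24,-0.004,0],[0.4,-0.006,0],[0.55,-0.008,0],[0.68,-0.01,0],[0.76,-0.011,0],[0.79,-0.011,0],[0.79,-0.011,0.05]],"dr":[[0,0,0],[0,0,0],[0,0,0],[0,0,0],[0,0,0],[0,0,0],[0,0,0],[0,0,0]]}'| egrep "position|^force"
python3 -m pendant '{"xyz":[[0,0,0.06],[0,0,0.14],[0,0,0.22],[0,0,0.3],[0,0,0.36],[0,0,0.395],[0,0,0.41],[0,0,0.41]],"dr":[[0,0,0],[0,0,0],[0,0,0],[0,0,0],[0,0,0],[0,0,0],[0,0,0],[0,0,0]]}'| egrep "position|^force"
python3 - <<'E'
from h import *; from rig import env
print(loc(env.observe()["position"]).round(4));go(env,W(0,.112,.087),YAW,0)
E
```

```text
position: [0.5514, 0.338, 0.207]
force: [0.1, -1.0, 0.1]
position: [0.5504, 0.3353, 0.0833]
force: [-0.3, 0.3, 0.1]
[-0.0025  0.1234  0.0833]
xyz [-0.038, 0.0083, -0.0123] dr [-0.0013, 0.001, 0.0002] mm 12.236535825010966 at [0.5504, 0.3353, 0.0833] F [-0.3, 0.3, 0.1]
```

Now I approach the left lever slowly; contact is expected at TCP y of about 109 mm.

```bash
python3 -m pendant '{"xyz":[[-0.01,0.004,0],[-0.02,0.008,0],[-0.03,0.008,0],[-0.034,0.008,0],[-0.038,0.008,0],[-0.038,0.008,0]],"dr":[[0,0,0],[0,0,0],[0,0,0],[0,0,0],[0,0,0],[0,0,0]]}'| egrep "position|^force"
for i in 1 2 3; do python3 -m pendant '{"xyz":[[-0.003,0,0],[-0.006,0,0],[-0.006,0,0]],"dr":[[0,0,0],[0,0,0],[0,0,0]]}' | egrep "position|^force"; done
python3 - <<'E'
from h import *; from rig import env
slide(env,1,.44,.0,9)
E
```

```text
position: [0.5544, 0.3247, 0.0838]
force: [-0.4, 0.0, 0.5]
position: [0.5546, 0.323, 0.0837]
force: [0.0, 0.7, 0.5]
position: [0.5549, 0.3219, 0.0838]
force: [-0.7, 2.2, -1.1]
position: [0.5553, 0.3202, 0.0844]
force: [-1.3, 4.9, 3.8]
loc mm [  0.2 107.7  84.4] F [-1.3  4.9  3.8]
[-0.009, -0.0, -0.0039]
[-0.0183, -0.0001, -0.0074]
[-0.0276, -0.0001, -0.0105]
[-0.0372, -0.0001, -0.013]
[-0.0468, -0.0002, -0.0151]
[-0.0565, -0.0002, -0.0168]
[-0.0663, -0.0002, -0.0179]
[-0.0761, -0.0002, -0.0186]
[-0.086, -0.0003, -0.0188]
```

```bash
python3 -m pendant '{"xyz":[[-0.0045,0,-0.005],[-0.009,0,-0.0075],[-0.0137,0,-0.01],[-0.0183,0,-0.012],[-0.023,0,-0.0135],[-0.0276,0,-0.015],[-0.0276,0,-0.015]],"dr":[[0,0,0],[0,0,0],[0,0,0],[0,0,0],[0,0,0],[0,0,0],[0,0,0]]}'| egrep "position|^force"
python3 -m pendant '{"xyz":[[-0.005,0,-0.0015],[-0.0096,0,-0.003],[-0.0145,0,-0.0045],[-0.0145,0,-0.0045]],"dr":[[0,0,0],[0,0,0],[0,0,0],[0,0,0]]}'| egrep "position|^force"
```

```text
position: [0.5562, 0.3117, 0.088]
force: [-0.7, 5.4, -1.7]
position: [0.5567, 0.3079, 0.0892]
force: [-1.1, 7.3, -2.8]
```

```bash
for i in 1 2 3; do python3 -m pendant '{"xyz":[[-0.004,0,-0.0008],[-0.008,0,-0.0016],[-0.011,0,-0.002],[-0.011,0,-0.002]],"dr":[[0,0,0],[0,0,0],[0,0,0],[0,0,0]]}'| egrep "position|^force"; done; python3 -c "
from h import *; from rig import env
print(loc(env.observe()['position']))"
```

```text
position: [0.5572, 0.3047, 0.0898]
force: [-1.1, 6.8, -2.1]
position: [0.5576, 0.302, 0.0903]
force: [-0.7, 10.1, -2.8]
position: [0.558, 0.299, 0.0908]
force: [-1.0, 10.6, -3.8]
[-3.22420988e-05  8.64564847e-02  9.07872799e-02]
```

```bash
for i in 1 2 3; do python3 -m pendant '{"xyz":[[-0.003,0,0],[-0.006,0,0],[-0.006,0,0]],"dr":[[0,0,0],[0,0,0],[0,0,0]]}'| egrep "position|^force"; done
```

```text
position: [0.5583, 0.2969, 0.0909]
force: [-1.5, 8.4, -3.4]
position: [0.5584, 0.2966, 0.091]
force: [-2.7, 13.6, -4.0]
position: [0.5584, 0.2963, 0.091]
force: [-1.8, 16.6, -5.3]
```

```bash
python3 -m pendant '{"xyz":[[-0.003,0,0],[-0.003,0,0],[-0.003,0,0]],"dr":[[0,0,0],[0,0,0],[0,0,0]]}'| egrep "position|^force"
python3 -m pendant '{"xyz":[[0.01,0,0],[0.03,0,-0.005],[0.06,0,-0.01],[0.06,0,-0.1],[0.06,0,-0.23],[0.06,0,-0.36],[0.06,0,-0.43],[0.06,0,-0.43]],"dr":[[0,0,0],[0,0,0],[0,0,0],[0,0,0],[0,0,0],[0,0,0],[0,0,0],[0,0,0]]}'| egrep "time|position|^force"
python3 - <<'E'
from h import *; from rig import env
go(env,W(0,-.125,.22),YAW,0)
E
```

```text
position: [0.5585, 0.2961, 0.0911]
force: [-2.0, 19.0, -4.6]
time_s: 34.65
position: [0.5594, 0.3099, 0.2247]
force: [0.7, -0.6, 0.4]
xyz [-0.7399, -0.0105, 0.0194] dr [0.0, 0.0008, 0.0002] mm 222.0692468861934 at [0.5594, 0.3099, 0.2247] F [0.7, -0.6, 0.4]
```

```bash
python3 -m pendant '{"xyz":[[-0.1,-0.002,0],[-0.24,-0.004,0],[-0.4,-0.006,0],[-0.55,-0.008,0],[-0.66,-0.01,0],[-0.72,-0.01,0],[-0.74,-0.01,0.02],[-0.74,-0.01,0.05]],"dr":[[0,0,0],[0,0,0],[0,0,0],[0,0,0],[0,0,0],[0,0,0],[0,0,0],[0,0,0]]}'| egrep "position|^force"
python3 -m pendant '{"xyz":[[0,0,0.06],[0,0,0.14],[0,0,0.22],[0,0,0.3],[0,0,0.36],[0,0,0.395],[0,0,0.4],[0,0,0.4]],"dr":[[0,0,0],[0,0,0],[0,0,0],[0,0,0],[0,0,0],[0,0,0],[0,0,0],[0,0,0]]}'| egrep "position|^force"
python3 - <<'E'
from h import *; from rig import env
print(loc(env.observe()["position"]).round(4));go(env,W(0,-.108,.09),YAW,0)
E
```

```text
position: [0.5852, 0.0887, 0.2057]
force: [-0.6, 0.0, -1.1]
position: [0.5846, 0.0891, 0.0867]
force: [0.1, -0.1, -0.1]
[-0.0025 -0.1251  0.0867]
xyz [0.057, 0.0084, -0.0113] dr [-0.0012, 0.001, 0.0004] mm 17.597568776047304 at [0.5846, 0.0891, 0.0867] F [0.1, -0.1, -0.1]
```

```bash
python3 -m pendant '{"xyz":[[0.008,0.003,0],[0.016,0.006,0],[0.024,0.008,0],[0.032,0.008,0],[0.038,0.008,0],[0.044,0.008,0],[0.05,0.008,0],[0.05,0.008,0]],"dr":[[0,0,0],[0,0,0],[0,0,0],[0,0,0],[0,0,0],[0,0,0],[0,0,0],[0,0,0]]}'| egrep "position|^force"
for i in 1 2 3; do python3 -m pendant '{"xyz":[[0.004,0,0],[0.008,0,0],[0.012,0,0],[0.012,0,0]],"dr":[[0,0,0],[0,0,0],[0,0,0],[0,0,0]]}'| egrep "position|^force"; done
```

```text
position: [0.5849, 0.1039, 0.0868]
force: [-0.2, 0.1, 0.7]
position: [0.5844, 0.1074, 0.0867]
force: [-0.1, -0.3, 1.1]
position: [0.5839, 0.111, 0.0867]
force: [-0.8, -0.3, -0.5]
position: [0.5834, 0.1146, 0.0867]
force: [-0.3, -0.7, 0.5]
```

```bash
for i in 1 2 3 4; do python3 -m pendant '{"xyz":[[0.004,0,-0.0012],[0.008,0,-0.0024],[0.011,0,-0.003],[0.011,0,-0.003]],"dr":[[0,0,0],[0,0,0],[0,0,0],[0,0,0]]}'| egrep "position|^force"; done
```

```text
position: [0.583, 0.117, 0.0874]
force: [0.1, -4.4, -1.4]
position: [0.5825, 0.12, 0.0882]
force: [1.5, -7.3, -1.6]
position: [0.582, 0.1232, 0.0889]
force: [1.5, -6.6, -2.6]
position: [0.5816, 0.1259, 0.0893]
force: [3.3, -7.2, -5.5]
```

```bash
for i in 1 2 3; do python3 -m pendant '{"xyz":[[0.004,0,-0.0005],[0.007,0,-0.001],[0.007,0,-0.001]],"dr":[[0,0,0],[0,0,0],[0,0,0]]}'| egrep "position|^force"; done;  python3 -c "
from h import *; from rig import env
print(loc(env.observe()['position']))"
```

```text
position: [0.5815, 0.1262, 0.0894]
force: [4.1, -13.4, -5.1]
position: [0.5814, 0.1266, 0.0895]
force: [5.3, -18.4, -6.6]
position: [0.5813, 0.127, 0.0896]
force: [6.2, -23.3, -7.9]
[-0.00058829 -0.08718802  0.08958331]
```

Both levers have stiffened sharply, which suggests the stops. Closing the right one could have eased the left, so I back off and re-check the left by touch.

```bash
python3 -m pendant '{"xyz":[[-0.01,0,0],[-0.03,0,-0.005],[-0.06,0,-0.01],[-0.06,0,-0.1],[-0.06,0,-0.23],[-0.06,0,-0.36],[-0.06,0,-0.43],[-0.06,0,-0.43]],"dr":[[0,0,0],[0,0,0],[0,0,0],[0,0,0],[0,0,0],[0,0,0],[0,0,0],[0,0,0]]}'| egrep "time|position|^force"
python3 - <<'E'
from h import *; from rig import env
go(env,W(0,.115,.22),YAW,0)
E
```

```text
time_s: 41.55
position: [0.586, 0.1179, 0.2248]
force: [-0.2, 0.5, 0.3]
xyz [0.7061, -0.008, 0.0127] dr [0.0003, 0.0007, 0.0003] mm 211.88618663855144 at [0.586, 0.1179, 0.2248] F [-0.2, 0.5, 0.3]
```

```bash
python3 -m pendant '{"xyz":[[0.1,-0.002,0],[0.24,-0.004,0],[0.4,-0.006,0],[0.54,-0.008,0],[0.64,-0.008,0],[0.69,-0.008,0],[0.706,-0.008,0.02],[0.706,-0.008,0.05]],"dr":[[0,0,0],[0,0,0],[0,0,0],[0,0,0],[0,0,0],[0,0,0],[0,0,0],[0,0,0]]}'| egrep "position|^force"
python3 -m pendant '{"xyz":[[0,0,0.06],[0,0,0.14],[0,0,0.22],[0,0,0.3],[0,0,0.36],[0,0,0.385],[0,0,0.39],[0,0,0.39]],"dr":[[0,0,0],[0,0,0],[0,0,0],[0,0,0],[0,0,0],[0,0,0],[0,0,0],[0,0,0]]}'| egrep "position|^force"
python3 -m pendant '{"xyz":[[-0.012,0.008,0],[-0.024,0.008,0],[-0.036,0.008,0],[-0.048,0.008,0],[-0.06,0.008,0],[-0.066,0.008,0],[-0.066,0.008,0]],"dr":[[0,0,0],[0,0,0],[0,0,0],[0,0,0],[0,0,0],[0,0,0],[0,0,0]]}'| egrep "position|^force"
python3 -c "
from h import *; from rig import env
print(loc(env.observe()['position']))"
```

```text
position: [0.5521, 0.3259, 0.2032]
force: [1.3, -0.2, 0.0]
position: [0.5518, 0.3248, 0.0872]
force: [-0.5, 0.9, -0.7]
position: [0.5565, 0.3057, 0.087]
force: [-0.5, 0.2, -0.5]
[-0.0005674   0.09329913  0.08702936]
```

```bash
for i in 1 2 3 4; do python3 -m pendant '{"xyz":[[-0.004,0,-0.0005],[-0.008,0,-0.001],[-0.008,0,-0.001]],"dr":[[0,0,0],[0,0,0],[0,0,0]]}'| egrep "position|^force"; done; python3 -c "
from h import *; from rig import env
print(loc(env.observe()['position']))"
```

```text
position: [0.5568, 0.3036, 0.0873]
force: [-0.1, -0.7, 0.5]
position: [0.5572, 0.3012, 0.0876]
force: [-0.5, -0.5, 0.3]
position: [0.5575, 0.2992, 0.0879]
force: [-0.5, 1.1, -0.2]
position: [0.5576, 0.298, 0.0881]
force: [-1.0, 5.6, -2.3]
[-0.00050986  0.0854783   0.08811612]
```

```bash
for i in 1 2 3; do python3 -m pendant '{"xyz":[[-0.003,0,0],[-0.006,0,0],[-0.006,0,0]],"dr":[[0,0,0],[0,0,0],[0,0,0]]}'| egrep "position|^force"; done
```

```text
position: [0.5578, 0.2969, 0.0882]
force: [-0.5, 7.5, -2.6]
position: [0.5579, 0.2965, 0.0883]
force: [-2.9, 11.5, -2.9]
position: [0.558, 0.2963, 0.0883]
force: [-2.8, 15.0, -3.0]
```

```bash
python3 -m pendant '{"xyz":[[-0.003,0,0],[-0.005,0,0],[-0.005,0,0]],"dr":[[0,0,0],[0,0,0],[0,0,0]]}'| egrep "position|^force"
python3 -m pendant '{"xyz":[[0.01,0,0],[0.03,0,-0.005],[0.06,0,-0.01],[0.06,0,-0.1],[0.06,0,-0.23],[0.06,0,-0.38],[0.06,0,-0.52],[0.06,0,-0.6],[0.06,0,-0.6]],"dr":[[0,0,0],[0,0,0],[0,0,0],[0,0,0],[0,0,0],[0,0,0],[0,0,0],[0,0,0],[0,0,0]]}'| egrep "time|position|^force"
python3 - <<'E'
from h import *; from rig import env
b=grab(env,"scene","scene9")
cv2.imwrite("pics/crop9.png",crop(b,350,115,90,85,7))
go(env,W(0,-.125,.27),YAW,0)
E
```

```text
position: [0.558, 0.296, 0.0884]
force: [-3.3, 19.1, -3.9]
time_s: 47.15
position: [0.5592, 0.3094, 0.2732]
force: [-0.1, 0.4, 1.0]
xyz [-0.7373, -0.006, 0.0048] dr [-0.0005, 0.0009, 0.0002] mm 221.19510822792088 at [0.5581, 0.3089, 0.2703] F [-0.2, -0.1, -1.1]
```

View pics/crop9.png

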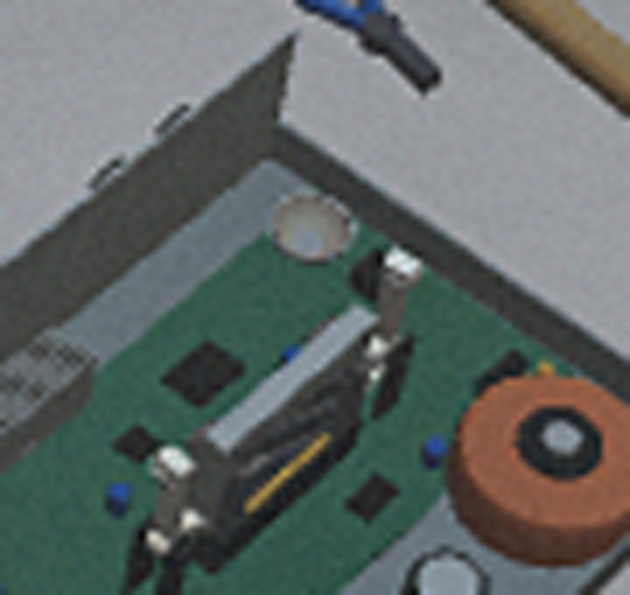

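```bash
python3 - <<'E'
from h import *
b=load("scene9");q=lambda x,y,z:((proj(b,W(x,y,z))-[350,115])*7).round().astype(int).tolist()
for s in(1,-1):
    print("side",s,"pivot",q(0,.071*s,.0495),"ear home",q(0,.055*s,.044),"ear +15",q(0,.055*s,.059))
    for th in(0,.1,.2,.3): print("  top centre th",th,q(0,s*(.071+.06*np.sin(th)),.0495+.06*np.cos(th)), "outer",q(0,s*(.071+.06*np.sin(th)+.0075*np.cos(th)),.0495+.06*np.cos(th)-.0075*np.sin(th)))
    print("  module top corners home",[q(x,.048*s,.096) for x in(-.006,.006)],"+4mm",[q(x,.048*s,.1) for x in(-.006,.006)])
d=[load("scene5")["color"],b["color"]]
# edges of the module's top face (bright) now, in crop pixels
g=cv2.cvtColor(b["color"],cv2.COLOR_BGR2GRAY); m=np.zeros_like(g); m[157:182,376:408]=(g[157:182,376:408]>120)*255
hs=cv2.cvtColor(b["color"],cv2.COLOR_BGR2HSV); m[(hs[...,1]>70)]=0
c=max(cv2.findContours(m,0,2)[0],key=cv2.contourArea); print("top face",((cv2.boxPoints(cv2.minAreaRect(c))-[350,115])*7).round().tolist())
E
```

```text
side 1 pivot [375, 347] ear home [349, 376] ear +15 [355, 354]
  top centre th 0 [400, 256] outer [411, 247]
  top centre th 0.1 [409, 249] outer [420, 240]
  top centre th 0.2 [417, 243] outer [428, 235]
  top centre th 0.3 [425, 237] outer [435, 232]
  module top corners home [[348, 300], [370, 316]] +4mm [[349, 294], [372, 310]]
side -1 pivot [157, 540] ear home [181, 525] ear +15 [185, 504]
  top centre th 0 [173, 453] outer [161, 464]
  top centre th 0.1 [163, 462] outer [150, 474]
  top centre th 0.2 [153, 472] outer [140, 485]
  top centre th 0.3 [143, 483] outer [130, 497]
  module top corners home [[196, 432], [219, 449]] +4mm [[197, 426], [220, 443]]
top face [[205.0, 428.0], [356.0, 298.0], [372.0, 317.0], [222.0, 447.0]]
```

The crop shows both levers near upright, with tops at (402,262) and (173,462), close to their predicted 0 rad pixels. The module's top face matches the fully-home corners at both ends. Re-pushing the left may have eased the right, so I check the right once more by touch.

```bash
python3 -m pendant '{"xyz":[[-0.1,-0.002,0],[-0.24,-0.004,0],[-0.4,-0.006,0],[-0.54,-0.006,0],[-0.65,-0.006,0],[-0.72,-0.006,0.05],[-0.737,-0.006,0.12],[-0.737,-0.006,0.2],[-0.737,-0.006,0.22]],"dr":[[0,0,0],[0,0,0],[0,0,0],[0,0,0],[0,0,0],[0,0,0],[0,0,0],[0,0,0],[0,0,0]]}'| egrep "position|^force"
python3 -m pendant '{"xyz":[[0,0,0.06],[0,0.004,0.14],[0,0.008,0.22],[0,0.008,0.3],[0,0.008,0.36],[0,0.008,0.38],[0,0.008,0.38]],"dr":[[0,0,0],[0,0,0],[0,0,0],[0,0,0],[0,0,0],[0,0,0],[0,0,0]]}'| egrep "position|^force"
python3 - <<'E'
from h import *; from rig import env
print(loc(env.observe()["position"]).round(4));go(env,W(0,-.095,.088),YAW,0)
E
```

```text
position: [0.5834, 0.0882, 0.199]
force: [0.1, -0.5, 0.2]
position: [0.587, 0.0888, 0.0886]
force: [-0.2, -0.1, -0.2]
[-0.0002 -0.1258  0.0886]
xyz [0.1027, 0.0008, 0.0014] dr [-0.0016, 0.001, 0.0003] mm 30.813343633538658 at [0.587, 0.0888, 0.0886] F [-0.2, -0.1, -0.2]
```

```bash
python3 -m pendant '{"xyz":[[0.015,0,0],[0.03,0,0],[0.045,0,0],[0.06,0,0],[0.075,0,0],[0.088,0,0],[0.098,0,0],[0.102,0,0],[0.102,0,0]],"dr":[[0,0,0],[0,0,0],[0,0,0],[0,0,0],[0,0,0],[0,0,0],[0,0,0],[0,0,0],[0,0,0]]}'| egrep "position|^force"
for i in 1 2 3; do python3 -m pendant '{"xyz":[[0.004,0,-0.0005],[0.008,0,-0.001],[0.008,0,-0.001]],"dr":[[0,0,0],[0,0,0],[0,0,0]]}'| egrep "position|^force"; done
```

```text
position: [0.5834, 0.1191, 0.0893]
force: [0.6, -0.6, -0.8]
position: [0.5831, 0.1214, 0.0897]
force: [0.4, -0.5, 0.6]
position: [0.5827, 0.1239, 0.09]
force: [-0.3, -0.6, -1.2]
position: [0.5825, 0.1249, 0.0901]
force: [1.1, -3.9, -1.2]
```

```bash
for i in 1 2 3; do python3 -m pendant '{"xyz":[[0.003,0,0],[0.006,0,0],[0.006,0,0]],"dr":[[0,0,0],[0,0,0],[0,0,0]]}'| egrep "position|^force"; done
```

```text
position: [0.5824, 0.1258, 0.0902]
force: [0.8, -7.1, -0.4]
position: [0.5824, 0.1262, 0.0903]
force: [1.5, -12.7, 0.6]
position: [0.5823, 0.1265, 0.0904]
force: [2.0, -16.0, 0.7]
```

```bash
python3 -m pendant '{"xyz":[[0.003,0,0],[0.005,0,0],[0.005,0,0]],"dr":[[0,0,0],[0,0,0],[0,0,0]]}'| egrep "position|^force"
python3 -m pendant '{"xyz":[[-0.003,0,0],[-0.01,0,0],[-0.03,0,-0.005],[-0.06,0,-0.01],[-0.06,0,-0.1],[-0.06,0,-0.23],[-0.06,0,-0.38],[-0.06,0,-0.52],[-0.06,0,-0.6],[-0.06,0,-0.6]],"dr":[[0,0,0],[0,0,0],[0,0,0],[0,0,0],[0,0,0],[0,0,0],[0,0,0],[0,0,0],[0,0,0],[0,0,0]]}'| egrep "time|position|^force"
python3 - <<'E'
from h import *; from rig import env
b=grab(env,"scene","scene10");a=load("scene9")
g=lambda f:cv2.cvtColor(f["color"],cv2.COLOR_BGR2HSV)
for n,(x,y,w,h) in(("L tip",(402,148,12,9)),("R tip",(370,176,10,8))):
    for f in(a,b):
        H=g(f)[y:y+h,x:x+w].astype(float); m=(H[...,2]>150)&(H[...,1]<60); ys,xs=np.nonzero(m); print(n,m.sum(),((xs.mean()+x-350)*7).round(1) if m.any() else None,((ys.mean()+y-115)*7).round(1) if m.any() else None)
go(env,W(0,.115,.22),YAW,0)
E
```

```text
position: [0.5823, 0.1268, 0.0904]
force: [3.1, -19.6, 1.0]
time_s: 52.8
position: [0.587, 0.117, 0.2751]
force: [0.4, -1.0, 0.6]
L tip 9 399.0 259.0
L tip 11 400.9 258.4
R tip 11 171.8 456.3
R tip 10 171.5 452.9
xyz [0.7108, -0.0062, 0.1704] dr [-0.0005, 0.0009, 0.0003] mm 219.30192775086078 at [0.5858, 0.1167, 0.2723] F [-1.1, -0.1, 0.2]
```

```bash
python3 -c "
from rig import env
print(env.hand_in())"
```

```text
the job is handed in; nothing more can be done
None
```

The module is seated and upright in the socket, and both levers were swung in by turns to their stops, never above about 25 N. The job was handed in at about 53 s; the last lever push may have eased the left lever out by about 1 mm at its top, and I did not re-push it.

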